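# Wind the clamping slide shut on the sample box with the loose crank

### The job

Put the loose crank onto the square shaft of the clamping slide, pushed fully home, and wind it clockwise by its revolving handle until the moving jaw has pushed the lidded box square against the stop and grips it snugly. Tighten by feel so that the box is not crushed, then let go, leaving the crank seated on the shaft and the cups and packs round about where they are.

Things in the scene. Friction and masses are not known exactly. Their poses are not given: they have to be found in the camera images.
- clamp: Clamping slide, fixed on the table: aluminium slab 210 x 450 x 12 mm, at one end a grey gearbox 84 x 84 mm, its top 72 mm above the table. Origin: on the table under the upright shaft in the gearbox's middle; z up. Its channel (floor 12 mm above the table) runs along this frame's -y, about to the robot's right. In it stand, from the gearbox: jaw, box, stop.
- shaft: Upright square steel shaft end; origin on its axis at the gearbox top, axes turn with it (z up, x and y along the square's sides). Square 20 mm, 22 mm tall, then a 16 mm square pilot 3 mm tall; top 25 mm above this origin. It has steady friction, 0.12 N m (2.4 N at the crank's handle), and holds when released. Clockwise from above drives the jaw off the gearbox, 36 mm a turn; 2.3 to 3.8 turns needed.
- crank_block (a point): Loose steel crank, 0.43 kg, standing on its hub: centre of the 26 x 26 x 28 mm block to grip and carry it by, 48 mm above the underside. Axes: z up, x along the arm to the handle. Underside 0 to 24 mm: hub 36 x 36 mm with square socket 21.6 mm (sides along x, y; 2 mm chamfer), 24 mm deep, open below. 24 to 34 mm: arm 20 mm wide, counterweight 34 mm wide at its -x end. Seated: 121 mm above the table.
- crank_knob (a point): Point on the axis of the crank's handle, 50 mm from the crank's turning axis along its x, 74 mm above the hub's underside. The handle is an upright black sleeve, diameter 23 mm, from 38 to 93 mm above the underside, that revolves freely on its pin: held in fingers of fixed direction it lets the crank go round. Axes as the crank's.
- jaw: Moving jaw across the channel; origin at the channel floor, in the middle of its white face that looks along the clamp's -y at the box, at the start 75 mm from the shaft axis; axes as clamp. Face 165 mm wide, 4 to 48 mm above the channel floor. The white face is backed by stiff rubber and gives about 1 mm per 30 N.
- stop: Fixed steel stop across the channel; origin at the channel floor, in the middle of the bracket's side that looks back at the jaw, 277 to 315 mm from the shaft axis; axes as clamp. A white buffer plate, 165 mm wide, 48 mm tall, is set on that side and stands 3 to 11 mm proud of this origin towards the jaw: its setting differs each time and is not measured.
- box: Loose clear lidded box, 0.35 to 0.7 kg, in the channel between jaw and stop; origin at the centre of its underside, x about along the channel. 105 mm long between the walls that jaw and buffer meet, 150 mm across, 70 mm tall with its lid. Snug is about 10 to 40 N of clamping, it takes at most 60 N; each 10 N of clamping adds about 1 N at the handle.
- cup_a: Bystander: white lidded round cup, 62 mm wide, 42 mm tall, origin under its centre. Leave alone.
- cup_b: Bystander: as cup_a, at the table's front edge. Leave alone.
- pack_l: Bystander: low heap-shaped product pack 84 x 142 x 42 mm at the front left. Leave alone.
There are look-alikes about, which are no part of the job. Leave any red look-alike of the part that bears crank_block alone.

How it is judged:
On the way, in this order (a step that is already met when the one before it is completed fails the run):
1. the crank is seated fully on the square shaft, the jaw not yet wound (horizontal distance between crank_block and shaft below 0.004 m and height (world z) of crank_block below 0.126 m and y of jaw in the frame of clamp above -0.095 m), for 0.2 s.
2. the jaw has been wound through at least two full turns with the crank on the shaft (y of jaw in the frame of clamp below -0.147 m and height (world z) of crank_block below 0.128 m and horizontal distance between crank_block and shaft below 0.006 m), for 0.1 s.
At the end, for the whole second after the job is handed in: The box stands upright and square (within 0.03 rad to the slide), still gripped by the jaw with more than 7 N; the crank sits fully home on the shaft (within 4 mm of its axis, not tilted over 0.1 rad) (contact force between jaw and box above 7 N and angle between the x axis of box and the y axis of clamp, either way round below 0.03 rad and angle between box's own z axis and vertical below 0.05 rad and horizontal distance between crank_block and shaft below 0.004 m and height (world z) of crank_block below 0.126 m and angle between crank_block's own z axis and vertical below 0.1 rad); the robot touches nothing.
It fails at once if the box is crushed: the jaw presses on it with more than 60 N (contact force between jaw and box above 60 N).
It fails at once if a bystander is knocked out of place (30 mm) (distance of any of cup_a, cup_b, pack_l from where it was at the start of the episode above 0.03 m).
It also fails if it takes over 72 s, if anything falls off the work surface, if the arm or the gripper's body presses on something with over 40 N, if the wrist force passes 120 N, or if a joint passes its speed limit or range.

### The arm

A 6-joint arm with a two-finger parallel gripper is mounted at the origin on a cart in front of the work surface, level with it; the furniture and walls round the work are solid. World frame = base frame: x ahead of the robot, y to its left, z up, the work surface at z = 0. Lengths are in m, angles in rad, forces in N, time in s.
With the tool pointing down it reaches from about 0.35 to 0.775 m from the base axis. Payload 7.3 kg.
Tool frame: the origin (TCP) lies at the very end of the fingers, on their centre line; the grasp point (between the pads) lies 19 mm behind it (robot.hold_point_z is the distance from the TCP to the grasp point, in m); z points along the fingers, y is the direction in which the jaws open and shut (so a half turn about z gives the same grasp; the last joint's range is limited). The gripper opens to 92 mm and grips with 3 to 60 N. Pads are 19 mm wide; open, the fingers measure 130 mm over their backs; the gripper's body (75 mm by 190 mm) begins 47 mm behind the grasp point.
Start: joints at [1.144, 0.342, 1.524, -0, 1.275, -0.146], TCP at [0.145, 0.504, 0.197] pointing down, gripper open.
Joint ranges: [-2.53, 2.53], [-0.77, 2.02], [0.04, 2.7], [-1, 4.14], [0.28, 2.66], [-3.11, 3.11]. Speed limits (rad/s): [2.57, 2.57, 3.14, 3.14, 3.14, 3.14].

### API

Orientations are given as [roll, pitch, yaw] about the fixed x, y, z axes, in that order (R = Rz(yaw) Ry(pitch) Rx(roll)).
In Python, from cell import monitor, viewer, robot gives the robot as it stands.
- The arm moves only by the tool move_arm, never from a script. Its argument "deltas" is a list of rows, each an object of numbers: "x", "y", "z": the shift along the tool's x, y, z in m; "wx", "wy", "wz": the turn, a rotation vector about the tool's x, y, z in degrees; "hand": the opening, from 0 (shut) to 1 (fully open). In form: [{"x": .., "y": .., "z": .., "wx": .., "wy": .., "wz": .., "hand": ..}, ...]. A call has 1 to 8 rows; each row is the pose to reach, as a shift and turn from the pose commanded when the call began, along the tool's axes at that moment; what a row does not reach only later rows make up. A row lasts 1/8 s, in which the tool goes at most 62.5 mm and 10.7 degrees, less where a joint would pass 70% of its speed; a pose out of reach is approached as far as the arm can. A call with a gripper value outside its range is refused whole. The fingers move at their own pace and stop on an object; "grip_force" is the grip in N (left out, the last holds). Time passes only in rows, so rows that repeat a pose let the fingers close. It gives the time, the measured TCP pose, the force and the opening at its end, in the units of the state.
- monitor.observe(): the state, without advancing time (a new reading comes with each control period).
- viewer.read_camera(name): name is "scene" or "top" or "wrist"; returns the picture (480x640x3 uint8, red, green, blue); there is no depth.
- viewer.camera_params(name): a dict with "camera_matrix" (3x3 intrinsics, pixels), "k1" (the pictures are not rectified: a ray, as slopes to the right and down, at radius r is drawn at 1 + k1 r^2 times it, then the intrinsics apply), "R" (3x3) and "t" (3): a world point X has camera coordinates R X + t. Camera axes: x right, y down, z forward; pixel columns grow to the right and rows downward; lengths in m; the calibration is good to about 2 mm. A picture is of the moment at which its call begins: read the wrist's pose just before it. camera_params takes no time and is no camera call; for the wrist camera it gives the pose at the moment of the call.
- robot.hand_in(): hands the job in, once; it reports no verdict.
The state is a dict: "time": time; "qpos": joint angles; "qvel": joint speeds; "joint_efforts": joint torques, N m; "tool_pos": TCP position; "tool_rot": TCP orientation; "contact_force": force on the tool from outside, world axes, zero at the start; "torque": the same for the moment, N m; "opening": finger opening in m.
Only numpy, scipy, OpenCV 4.12 (cv2) and the standard library are available. Lean on these libraries where they do the work, as an engineer would, in place of code of your own. Each camera call takes 0.05 s, during which the arm holds its last target. There are 200 camera calls.

## Working session

There is one attempt and no reset: what is moved stays moved. The work goes in short steps, Python scripts to look and compute and a tool call to move; the robot and the scene stay as the last step left them, time stands still between calls to the robot, and variables do not carry over. Pictures are saved under pics/ and viewed, about 8 in all and at most 12, crops included, and the job is handed in when it is done.

Besides the shell and the picture viewer there is one more tool, called after "Call:" as a command line: name --argument value ..., lists and objects as JSON in quotes. move_arm: Moves the arm, as the interface text tells. Its arguments: {"type":"object","properties":{"deltas":{"type":"array","items":{"type":"object","properties":{"x":{"type":"number"},"y":{"type":"number"},"z":{"type":"number"},"wx":{"type":"number"},"wy":{"type":"number"},"wz":{"type":"number"},"hand":{"type":"number"}}}},"grip_force":{"type":"number"}},"required":["deltas"]}

```bash
mkdir -p pics; ls; cat > h.py <<'E'
import numpy as np, cv2
from cell import monitor, viewer, robot
from scipy.spatial.transform import Rotation as Ro
def grab(n,f=None):
    p=viewer.camera_params(n); im=viewer.read_camera(n)
    if f: cv2.imwrite('pics/'+f,im[:,:,::-1])
    return im,p
def ray(p,uv):
    K=np.array(p['camera_matrix']);R=np.array(p['R']);t=np.array(p['t'])
    d=np.array([(uv[0]-K[0,2])/K[0,0],(uv[1]-K[1,2])/K[1,1]]);s=d.copy()
    for _ in range(20): s=d/(1+p['k1']*(s@s))
    return -R.T@t, R.T@np.array([s[0],s[1],1])
def onz(p,uv,z):
    o,d=ray(p,uv); return o+d*(z-o[2])/d[2]
def proj(p,X):
    K=np.array(p['camera_matrix']);c=np.array(p['R'])@np.array(X,float)+np.array(p['t'])
    s=c[:2]/c[2]; s=s*(1+p['k1']*(s@s)); return np.array([K[0,0]*s[0]+K[0,2],K[1,1]*s[1]+K[1,2]])
E
python3 - <<'E'
from h import *
for n in('scene','top'):
    im,p=grab(n,n+'0.png'); print(n,np.round(p['camera_matrix'],1).tolist(),p['k1'],'pos',-np.array(p['R']).T@p['t'])
o=monitor.observe();print(o)
E
```

```text
pics
scene [[586.3, 0.0, 318.1], [0.0, 586.3, 243.2], [0.0, 0.0, 1.0]] -0.1583739548635256 pos [ 3.33548985e-04 -1.03639206e+00  9.10598091e-01]
top [[482.4, 0.0, 321.1], [0.0, 482.4, 229.7], [0.0, 0.0, 1.0]] 0.019815069196958295 pos [ 0.44909088 -0.07147325  0.99289901]
{'time': 0.1, 'qpos': array([ 1.14403632e+00,  3.42646429e-01,  1.52488271e+00,  4.10668015e-06,
        1.27539294e+00, -1.45988081e-01]), 'qvel': array([-0.00153552, -0.00050189, -0.00261996, -0.00063069,  0.00307722,
        0.00015869]), 'joint_efforts': array([ 2.67158015e-03, -4.32004559e+01, -2.44698018e+01,  7.21678580e-02,
        5.25774469e-02, -4.69164002e-05]), 'tool_pos': array([0.14528763, 0.50409881, 0.19643146]), 'tool_rot': array([-3.14027794e+00, -1.97276656e-04,  2.86081940e+00]), 'contact_force': array([ 0.11429799,  0.49929498, -0.20844523]), 'torque': array([ 0.02567033, -0.00200939, -0.04482474]), 'opening': 0.09189215993403965}
```

View pics/top0.png

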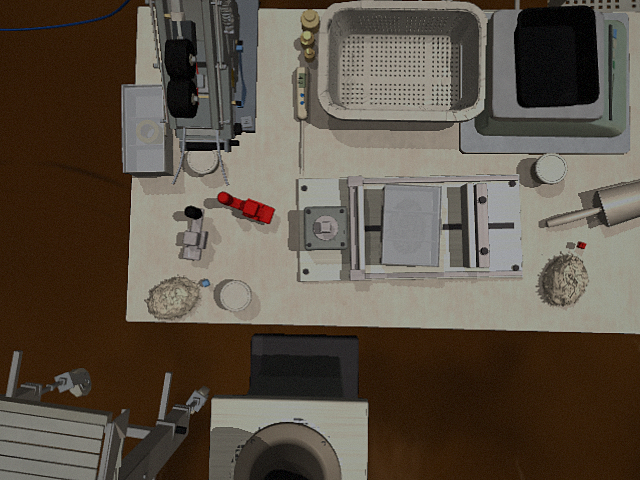

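View pics/scene0.png

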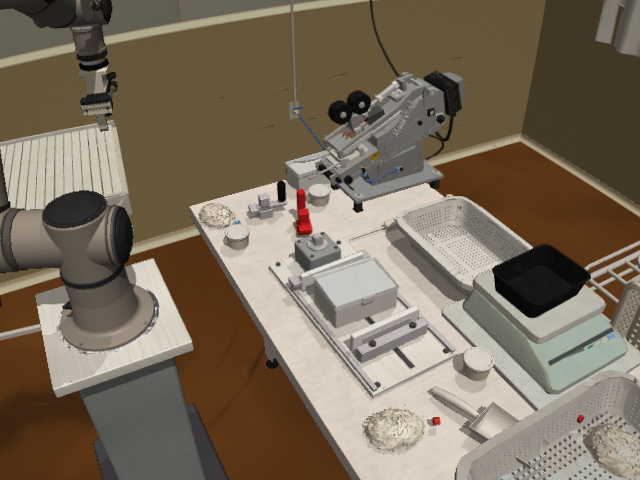

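The top view shows the grey crank at about (193,235) with its black handle at (193,212). The shaft is at (325,227), the jaw at about x=355, the box at (411,224) and the stop at about (475,225). Only the red crank at (247,207) could be mistaken for it, so I choose the grey one. Next is a close crop to check.

```bash
python3 - <<'E'
from h import *
im=cv2.imread('pics/top0.png')
a=cv2.resize(im[190:280,150:270],None,fx=6.6,fy=6.6,interpolation=cv2.INTER_CUBIC)[:300*2]
b=cv2.resize(im[190:280,150:370],(800,327),interpolation=cv2.INTER_CUBIC)
c=cv2.resize(im[170:290,290:530],(546,273),interpolation=cv2.INTER_CUBIC)
d=cv2.resize(im[200:270,165:228],(246,273),interpolation=cv2.INTER_CUBIC)
out=np.vstack([b,np.hstack([c,d,np.zeros((273,8,3),np.uint8)])])
cv2.imwrite('pics/c1.png',out)
p=viewer.camera_params('top')
for n,uv,z in[('hub block',(195,235),.06),('knob',(193,212),.09),('shaft',(325,227),.097)]: print(n,onz(p,uv,z))
E
```

```text
hub block [0.47737226 0.18760911 0.06      ]
knob [0.51966802 0.18452783 0.09      ]
shaft [ 0.4963183  -0.06448744  0.097     ]
```

View pics/c1.png

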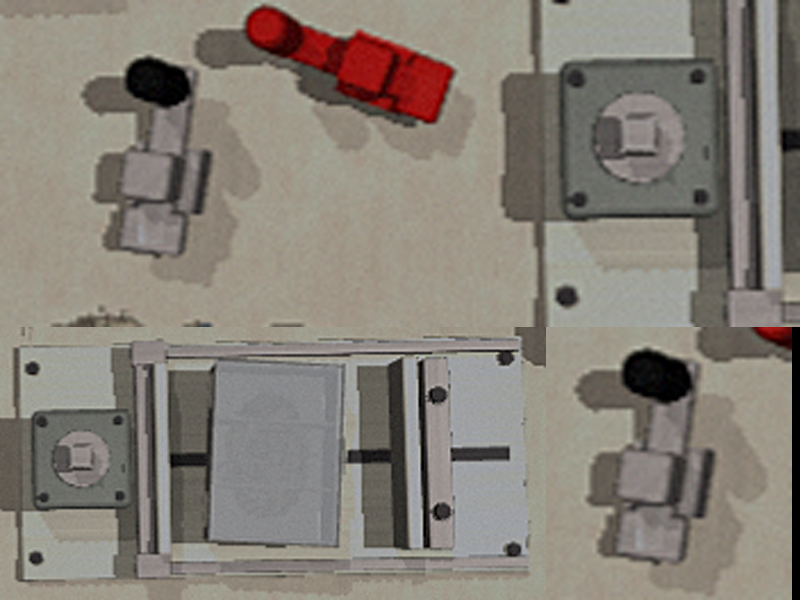

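The crop confirms it: the grey crank with the black handle has its block at about px (190.7,238.4), and the red one is the decoy. The pilot is at about (326.3,226.0). I'll compute positions and plan a hover for a close look.

```bash
python3 - <<'E'
from h import *
p=viewer.camera_params('top'); 
U=lambda x,y:(150+(x+.5)/3.636-.5,190+(y+.5)/3.633-.5)
b=onz(p,U(149,175),.062);k=onz(p,U(156,82),.093);s=onz(p,U(641,132),.097);g=onz(p,U(640,138),.072)
print('block',b,'knob',k,np.linalg.norm((k-b)[:2]),'yaw',np.arctan2(*(k-b)[[1,0]]));print('shaft',s,'gearbox',g)
w=viewer.camera_params('wrist');o=monitor.observe()
T=Ro.from_euler('xyz',o['tool_rot']).as_matrix();c=-np.array(w['R']).T@w['t']
print('cam in tool',T.T@(c-o['tool_pos']),'axes',np.round(T.T@np.array(w['R']).T,3).tolist(),w['camera_matrix'][0][0],w['k1'])
def plan(x,y,z,yaw):
    d=np.array([x,y,z])-o['tool_pos'];G=Ro.from_euler('xyz',[np.pi,0,yaw]).as_matrix()
    print('tool delta',T.T@d,'rotvec deg',np.degrees(Ro.from_matrix(T.T@G).as_rotvec()))
plan(b[0],b[1],.25,np.pi);
E
```

```text
block [0.47169704 0.19535772 0.062     ] knob [0.51902336 0.18452405 0.093     ] 0.04855048285547818 yaw -0.22503688808964134
shaft [ 0.49827042 -0.06617542  0.097     ] gearbox [ 0.49647107 -0.06557012  0.072     ]
cam in tool [ 0.08288096  0.00068167 -0.18751524] axes [[-0.0, -0.952, -0.306], [1.0, -0.001, 0.0], [-0.0, -0.306, 0.952]] 362.8790399149222 -0.0197378613337089
tool delta [-0.39916887 -0.20627397 -0.05337615] rotvec deg [ -0.07324504  -0.02180372 -16.08711276]
```

Call:
move_arm --deltas '[{"x": -0.05, "y": -0.026, "z": -0.003, "wz": -1}, {"x": -0.1, "y": -0.052, "z": -0.006, "wz": -2}, {"x": -0.15, "y": -0.078, "z": -0.01, "wz": -3}, {"x": -0.2, "y": -0.104, "z": -0.013, "wz": -3.4}, {"x": -0.25, "y": -0.13, "z": -0.016, "wz": -3.4}, {"x": -0.3, "y": -0.156, "z": -0.02, "wz": -3.4}, {"x": -0.35, "y": -0.182, "z": -0.023, "wz": -3.4}, {"x": -0.399, "y": -0.206, "z": -0.023, "wz": -3.4, "hand": 1}]'

```text
schema error: expected keys x, y, z, wx, wy, wz, hand
```

Call:
move_arm --deltas '[{"x": 0}, {"x": 0}, {"x": 0}]'

```text
schema error: expected keys x, y, z, wx, wy, wz, hand
```

```bash
python3 - <<'E'
from h import *
im,p=grab('wrist','w1.png');o=monitor.observe();print(o['time'],o['tool_pos'],o['tool_rot'])
print(proj(p,[.4717,.1954,.062]),proj(p,[.519,.1845,.093]))
E
```

```text
0.15 [0.14535084 0.50414174 0.19649166] [-3.14044462e+00 -1.41212315e-04  2.86082014e+00]
[150.05482907 517.71586326] [147.68389513 570.45444066]
```

View pics/w1.png

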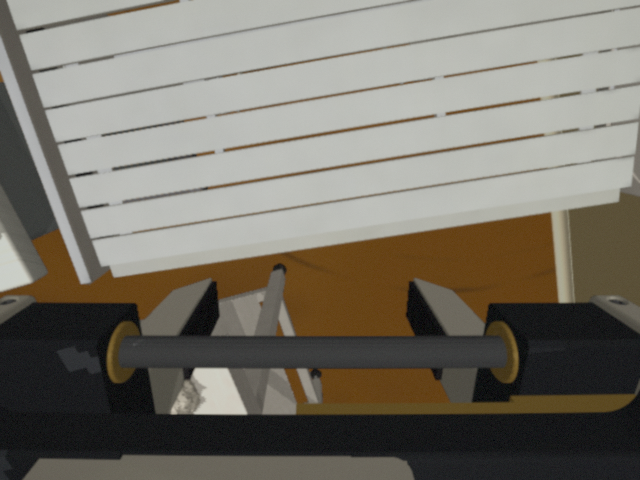

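The move was refused because every key is required. The wrist picture shows the fingers at rows 280-400 and a clear view towards tool +x. Resending.

Call:
move_arm --deltas '[{"x": -0.05, "y": -0.026, "z": -0.003, "wx": 0, "wy": 0, "wz": -1, "hand": 1}, {"x": -0.1, "y": -0.052, "z": -0.006, "wx": 0, "wy": 0, "wz": -2, "hand": 1}, {"x": -0.15, "y": -0.078, "z": -0.01, "wx": 0, "wy": 0, "wz": -3, "hand": 1}, {"x": -0.2, "y": -0.104, "z": -0.013, "wx": 0, "wy": 0, "wz": -3.4, "hand": 1}, {"x": -0.25, "y": -0.13, "z": -0.016, "wx": 0, "wy": 0, "wz": -3.4, "hand": 1}, {"x": -0.3, "y": -0.156, "z": -0.02, "wx": 0, "wy": 0, "wz": -3.4, "hand": 1}, {"x": -0.33, "y": -0.18, "z": -0.023, "wx": 0, "wy": 0, "wz": -3.4, "hand": 1}, {"x": -0.33, "y": -0.206, "z": -0.023, "wx": 0, "wy": 0, "wz": -3.4, "hand": 1}]'

```text
time: 1.15
tool_pos: [0.4071, 0.2134, 0.2197]
tool_rot: [-3.141, 0.0, 2.918]
contact_force: [-0.5, -0.6, -0.1]
opening: 0.0918
```

```bash
python3 - <<'E'
from h import *
im,p=grab('wrist','w2.png');o=monitor.observe();print(o['time'],o['tool_pos'],o['tool_rot'])
print(proj(p,[.4717,.1954,.062]),proj(p,[.519,.1845,.093]))
E
```

```text
1.2 [0.40501256 0.21149357 0.21957778] [-3.13922343e+00 -1.15374864e-03  2.91798944e+00]
[308.51323048 270.42650081] [308.26120174 327.92386139]
```

View pics/w2.png

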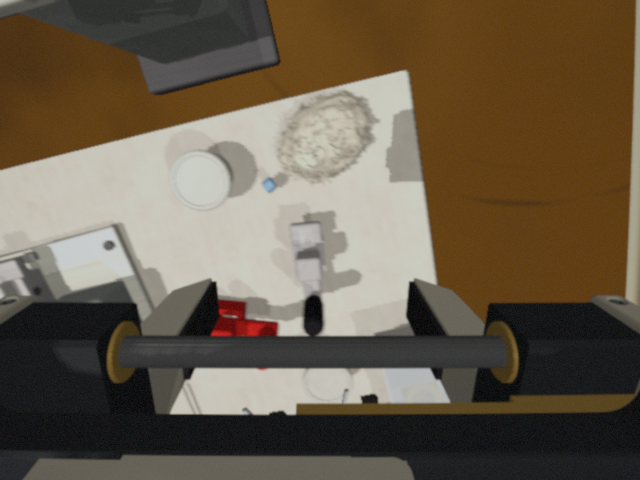

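The crank is in view: block at about (308,268), handle at (314,315), red decoy to the left at (248,325). The block agrees with the prediction of (308.5,270.4). I'll zoom in for yaw.

```bash
python3 - <<'E'
import cv2
im=cv2.imread('pics/w2.png')
cv2.imwrite('pics/c2.png',cv2.resize(im[210:345,250:380],(560,581),interpolation=cv2.INTER_CUBIC))
E
```

```text
(no output)
```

View pics/c2.png

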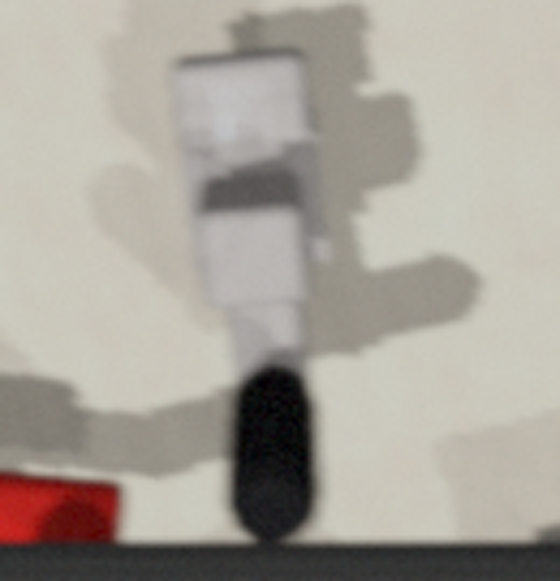

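```bash
python3 - <<'E'
from h import *
p=viewer.camera_params('wrist');U=lambda x,y:(250+x/4.305,210+y/4.305)
o=monitor.observe();T=Ro.from_euler('xyz',o['tool_rot']).as_matrix()
b=onz(p,U(254,256),.062);k=onz(p,U(270,505),.093);kb=onz(p,U(270,385),.04)
print(o['tool_pos'],b,k,kb)
f=lambda a:np.arctan2(a[1],a[0])
print('yaw',f(k-b),np.linalg.norm((k-b)[:2]))
cw=onz(p,U(175,64),.034)-onz(p,U(303,56),.034);bt=onz(p,U(201,210),.062)-onz(p,U(302,207),.062);bb=onz(p,U(212,306),.062)-onz(p,U(305,301),.062)
for v in(cw,bt,bb): print(f(v)-np.pi/2, f(v)+np.pi/2,np.linalg.norm(v))
print('delta',T.T@(np.array([b[0],b[1],.031])-o['tool_pos']))
print('tool yaw+pi',o['tool_rot'][2]-np.pi)
E
```

```text
[0.40501256 0.21149357 0.21957778] [0.46833366 0.1939503  0.062     ] [0.51683493 0.18687631 0.093     ] [0.51411251 0.18744387 0.04      ]
yaw -0.14483044075111046 0.04901442976125391
-3.3001686597992768 -0.15857600620948342 0.03189264440506938
-3.332937635013752 -0.19134498142395917 0.023957112946468996
-3.305833171565836 -0.16424051797604267 0.022541090089167423
delta [-0.06585236 -0.0026188   0.18850866]
tool yaw+pi -0.22360321308737507
```

Call:
move_arm --deltas '[{"x": -0.04, "y": -0.002, "z": 0, "wx": 0, "wy": 0, "wz": -3.5, "hand": 1}, {"x": -0.0665, "y": -0.002, "z": 0, "wx": 0, "wy": 0, "wz": -3.5, "hand": 1}, {"x": -0.0665, "y": -0.002, "z": 0.04, "wx": 0, "wy": 0, "wz": -3.5, "hand": 1}, {"x": -0.0665, "y": -0.002, "z": 0.08, "wx": 0, "wy": 0, "wz": -3.5, "hand": 1}, {"x": -0.0665, "y": -0.002, "z": 0.12, "wx": 0, "wy": 0, "wz": -3.5, "hand": 1}, {"x": -0.0665, "y": -0.002, "z": 0.15, "wx": 0, "wy": 0, "wz": -3.5, "hand": 1}, {"x": -0.0665, "y": -0.002, "z": 0.17, "wx": 0, "wy": 0, "wz": -3.5, "hand": 1}, {"x": -0.0665, "y": -0.002, "z": 0.182, "wx": 0, "wy": 0, "wz": -3.5, "hand": 1}]'

```text
time: 2.2
tool_pos: [0.4693, 0.1988, 0.0369]
tool_rot: [-3.141, -0.002, 2.981]
contact_force: [-0.0, 0.6, 1.0]
opening: 0.0918
```

Call:
move_arm --deltas '[{"x": 0, "y": 0, "z": 0, "wx": 0, "wy": 0, "wz": 0, "hand": 1}, {"x": 0, "y": 0, "z": 0, "wx": 0, "wy": 0, "wz": 0, "hand": 0.5}, {"x": 0, "y": 0, "z": 0, "wx": 0, "wy": 0, "wz": 0, "hand": 0}, {"x": 0, "y": 0, "z": 0, "wx": 0, "wy": 0, "wz": 0, "hand": 0}, {"x": 0, "y": 0, "z": 0, "wx": 0, "wy": 0, "wz": 0, "hand": 0}, {"x": 0, "y": 0, "z": 0, "wx": 0, "wy": 0, "wz": 0, "hand": 0}]' --grip_force 40

```text
time: 2.95
tool_pos: [0.4699, 0.1985, 0.0381]
tool_rot: [3.141, 0.0, 2.981]
contact_force: [0.2, 0.2, 0.3]
opening: 0.0467
```

Call:
move_arm --deltas '[{"x": 0, "y": 0.004, "z": 0, "wx": 0, "wy": 0, "wz": 0, "hand": 0}, {"x": 0, "y": 0.004, "z": 0, "wx": 0, "wy": 0, "wz": 0, "hand": 0}, {"x": 0, "y": 0.004, "z": 0, "wx": 0, "wy": 0, "wz": 0, "hand": 0}, {"x": 0, "y": 0.004, "z": 0, "wx": 0, "wy": 0, "wz": 0, "hand": 0}, {"x": 0, "y": 0.004, "z": 0, "wx": 0, "wy": 0, "wz": 0, "hand": 0}]' --grip_force 40

```text
time: 3.58
tool_pos: [0.4705, 0.2025, 0.038]
tool_rot: [3.142, -0.0, 2.981]
contact_force: [-0.2, 0.6, -1.1]
opening: 0.001
```

```bash
python3 - <<'E'
from h import *
im,p=grab('top','t3.png');im2,_=grab('wrist','w3.png')
a=cv2.resize(im[180:300,140:280],(400,343),interpolation=cv2.INTER_CUBIC);b=cv2.resize(im2[180:420,180:460],(400,343))
cv2.imwrite('pics/c3.png',np.hstack([a,b])[:,:,::-1])
E
```

```text
(no output)
```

View pics/c3.png

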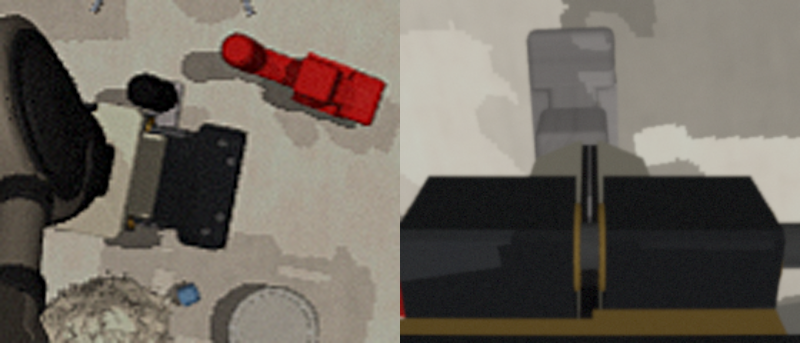

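```bash
python3 - <<'E'
from h import *
p=viewer.camera_params('wrist');o=monitor.observe();print(o['time'],o['tool_pos'],o['tool_rot'],o['opening'])
T=Ro.from_euler('xyz',o['tool_rot']).as_matrix()
for z in(0,-.019): print('tcp',z,proj(p,o['tool_pos']+T@[0,0,z]))
for X in([.469,.194,.062],[.469-.013,.196,.062],[.469+.013,.192,.062],[.44,.198,.034],[.43,.2,.034]): print(X,proj(p,X))
U=lambda x,y:(180+(x-400)/1.4286,180+y/1.4286)
for q in((574,110),(574,30),(574,85),(575,150)): print(q,U(*q),onz(p,U(*q),.034),onz(p,U(*q),.062))
E
python3 -c "
import cv2
im=cv2.imread('pics/w3.png');cv2.imwrite('pics/c4.png',cv2.resize(im[190:310,250:390],(700,600),interpolation=cv2.INTER_CUBIC))"
```

```text
3.675 [0.47053426 0.20245237 0.03802088] [ 3.14152707e+00 -1.98801383e-05  2.98117036e+00] 0.00036599921632882225
tcp 0 [311.14821409 272.71710153]
tcp -0.019 [311.05021026 287.77578133]
[0.469, 0.194, 0.062] [293.8147373  291.92643885]
[0.45599999999999996, 0.196, 0.062] [293.16630396 267.58388893]
[0.482, 0.192, 0.062] [294.4375001  315.18005974]
[0.44, 0.198, 0.034] [294.15795262 220.31441312]
[0.43, 0.2, 0.034] [294.5616895  202.08985174]
(574, 110) (301.79756404871904, 256.9984600307994) [0.46189114 0.19849249 0.034     ] [0.45121883 0.20109162 0.062     ]
(574, 30) (301.79756404871904, 200.99958000839985) [0.43003459 0.20395132 0.034     ] [0.42401891 0.20575251 0.062     ]
(574, 85) (301.79756404871904, 239.49881002379954) [0.45159487 0.20025742 0.034     ] [0.44242761 0.20259857 0.062     ]
(575, 150) (302.497550048999, 284.9979000419992) [0.47913567 0.19594774 0.034     ] [0.46594264 0.19891885 0.062     ]
```

View pics/c4.png

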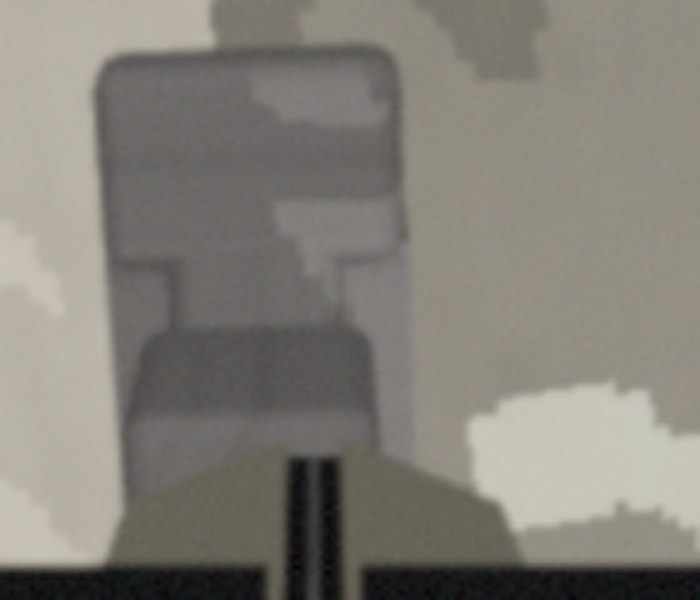

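The picture shows the block's front top edge at about px row 272, so the block lies right under the TCP at about (.471,.199). The drawn fingertips end at about row 281, which puts them some 33 mm short of the stated TCP and above the block top. I'll check what the robot object says.

```bash
python3 - <<'E'
from h import *
print([ (a,getattr(robot,a)) for a in dir(robot) if a[0]!='_'])
w=viewer.camera_params('wrist');o=monitor.observe();T=Ro.from_euler('xyz',o['tool_rot']).as_matrix()
for z in(0,-.02,-.033,-.04):
  for x in (-.0095,.0095): print(z,x,[proj(w,o['tool_pos']+T@[x,s,z]).round(1) for s in(-.046,.046)])
E
```

```text
[('IKError', <class 'cell.IKError'>), ('hand_in', <function connect.<locals>.done at 0x7fa3602344a0>), ('hold_point_z', 0.0188)]
0 -0.0095 [array([230.6, 288. ]), array([391.8, 287.9])]
0 0.0095 [array([228.2, 257. ]), array([394.1, 256.9])]
-0.02 -0.0095 [array([222.3, 305.2]), array([399.8, 305.1])]
-0.02 0.0095 [array([219.4, 271.5]), array([402.6, 271.4])]
-0.033 -0.0095 [array([216.1, 318.4]), array([405.9, 318.3])]
-0.033 0.0095 [array([212.7, 282.7]), array([409.2, 282.6])]
-0.04 -0.0095 [array([212.3, 326.3]), array([409.6, 326.2])]
-0.04 0.0095 [array([208.6, 289.4]), array([413.1, 289.3])]
```

The drawn tips at (213,282) and (409,282) match points 33 mm behind the stated TCP. That fits the fingers closing above the block with no contact. I'll open, go lower and watch the force.

Call:
move_arm --deltas '[{"x": 0, "y": -0.004, "z": 0, "wx": 0, "wy": 0, "wz": 0, "hand": 1}, {"x": 0, "y": -0.004, "z": 0, "wx": 0, "wy": 0, "wz": 0, "hand": 1}, {"x": 0, "y": -0.004, "z": 0, "wx": 0, "wy": 0, "wz": 0, "hand": 1}, {"x": 0, "y": -0.004, "z": 0, "wx": 0, "wy": 0, "wz": 0, "hand": 1}, {"x": 0, "y": -0.004, "z": 0.005, "wx": 0, "wy": 0, "wz": 0, "hand": 1}, {"x": 0, "y": -0.004, "z": 0.01, "wx": 0, "wy": 0, "wz": 0, "hand": 1}, {"x": 0, "y": -0.004, "z": 0.015, "wx": 0, "wy": 0, "wz": 0, "hand": 1}, {"x": 0, "y": -0.004, "z": 0.02, "wx": 0, "wy": 0, "wz": 0, "hand": 0.6}]' --grip_force 40

```text
time: 4.68
tool_pos: [0.4698, 0.1985, 0.0175]
tool_rot: [-3.142, -0.0, 2.981]
contact_force: [0.1, -0.7, 0.3]
opening: 0.064
```

Call:
move_arm --deltas '[{"x": 0, "y": 0, "z": 0.004, "wx": 0, "wy": 0, "wz": 0, "hand": 0.4}, {"x": 0, "y": 0, "z": 0.006, "wx": 0, "wy": 0, "wz": 0, "hand": 0.2}, {"x": 0, "y": 0, "z": 0.006, "wx": 0, "wy": 0, "wz": 0, "hand": 0}, {"x": 0, "y": 0, "z": 0.006, "wx": 0, "wy": 0, "wz": 0, "hand": 0}, {"x": 0, "y": 0, "z": 0.006, "wx": 0, "wy": 0, "wz": 0, "hand": 0}, {"x": 0, "y": 0, "z": 0.006, "wx": 0, "wy": 0, "wz": 0, "hand": 0}, {"x": 0, "y": 0, "z": 0.006, "wx": 0, "wy": 0, "wz": 0, "hand": 0}]' --grip_force 40

```text
time: 5.55
tool_pos: [0.4699, 0.1984, 0.0121]
tool_rot: [-3.141, -0.0, 2.981]
contact_force: [-0.4, -2.3, 1.1]
opening: 0.0259
```

The fingers hold the 26 mm block (opening .0259), so the real tips are about 33 mm short of the reported TCP. Lifting and moving beside the shaft for a wrist view.

Call:
move_arm --deltas '[{"x": 0, "y": 0, "z": -0.02, "wx": 0, "wy": 0, "wz": 0, "hand": 0}, {"x": 0, "y": 0, "z": -0.06, "wx": 0, "wy": 0, "wz": 0, "hand": 0}, {"x": 0, "y": 0, "z": -0.11, "wx": 0, "wy": 0, "wz": 0, "hand": 0}, {"x": -0.005, "y": -0.03, "z": -0.15, "wx": 0, "wy": 0, "wz": -2, "hand": 0}, {"x": -0.012, "y": -0.08, "z": -0.15, "wx": 0, "wy": 0, "wz": -4, "hand": 0}, {"x": -0.02, "y": -0.13, "z": -0.15, "wx": 0, "wy": 0, "wz": -6, "hand": 0}, {"x": -0.03, "y": -0.18, "z": -0.15, "wx": 0, "wy": 0, "wz": -8, "hand": 0}, {"x": -0.05, "y": -0.23, "z": -0.15, "wx": 0, "wy": 0, "wz": -9.2, "hand": 0}]' --grip_force 50

```text
time: 6.55
tool_pos: [0.4818, -0.0375, 0.1617]
tool_rot: [3.141, -0.001, -3.14]
contact_force: [1.7, 0.2, -4.0]
opening: 0.0258
```

Call:
move_arm --deltas '[{"x": -0.04, "y": -0.015, "z": 0, "wx": 0, "wy": 0, "wz": 0, "hand": 0}, {"x": -0.08, "y": -0.03, "z": 0, "wx": 0, "wy": 0, "wz": 0, "hand": 0}, {"x": -0.08, "y": -0.03, "z": 0, "wx": 0, "wy": 0, "wz": 0, "hand": 0}, {"x": -0.08, "y": -0.03, "z": 0, "wx": 0, "wy": 0, "wz": 0, "hand": 0}]'

```text
time: 7.05
tool_pos: [0.5615, -0.0659, 0.161]
tool_rot: [3.14, -0.003, -3.141]
contact_force: [-0.2, 0.0, -4.6]
opening: 0.0261
```

```bash
python3 - <<'E'
from h import *
o=monitor.observe();im,p=grab('wrist','w4.png');print(o['time'],o['tool_pos'],o['tool_rot'],o['opening'],o['contact_force'])
c=proj(p,[.498,-.066,.097]);print(c)
u,v=c.astype(int);u0=max(u-100,0);v0=max(v-75,0);print(u0,v0)
cv2.imwrite('pics/c5.png',cv2.resize(im[v0:v0+150,u0:u0+200],(800,600),interpolation=cv2.INTER_CUBIC)[:,:,::-1])
E
```

```text
7.05 [ 0.56145638 -0.06592949  0.16098273] [ 3.14047885e+00 -2.59772947e-03 -3.14126755e+00] 0.026062899229118665 [-0.16770642  0.02559632 -4.64437889]
[311.23693902 148.15599976]
211 73
```

View pics/c5.png

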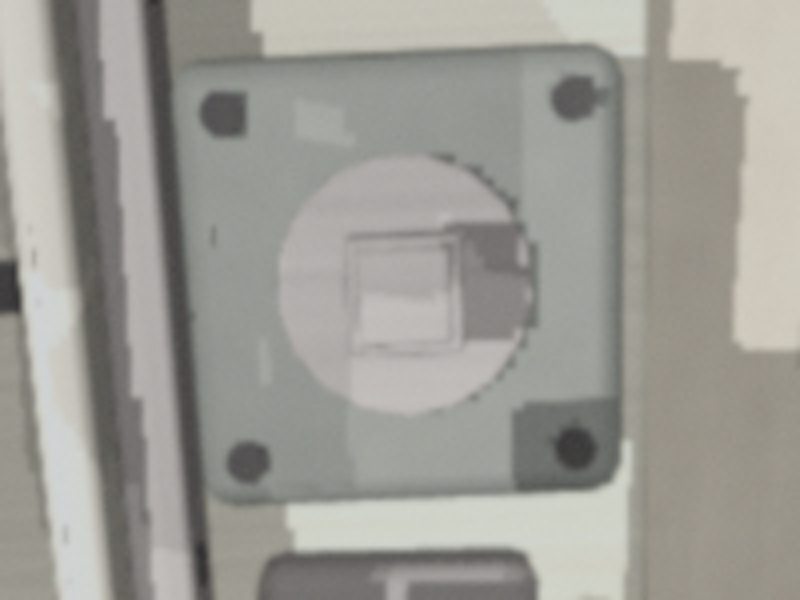

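The crop shows the gearbox top with the square shaft centred near crop (407,292), which is px (312.7,146), and turned a few degrees.

```bash
python3 - <<'E'
from h import *
p=viewer.camera_params('wrist');o=monitor.observe();T=Ro.from_euler('xyz',o['tool_rot']).as_matrix()
U=lambda q:(211+q[0]/4,73+q[1]/4)
def quad(n,Q,z):
    P=np.array([onz(p,U(q),z)[:2] for q in Q]);c=P.mean(0)
    e=[P[1]-P[0],P[2]-P[3],P[3]-P[0],P[2]-P[1]]
    print(n,c,[round(float(np.linalg.norm(v)),4) for v in e],'yaw mod90',[round(float((np.degrees(np.arctan2(v[1],v[0]))+45)%90-45),1) for v in e]);return c
s=quad('shoulder',[(347,236),(461,231),(466,343),(354,355)],.094)
quad('pilot',[(358,248),(450,243),(456,346),(362,349)],.097)
quad('box',[(178,66),(618,46),(622,486),(205,503)],.072)
quad('bolts',[(223,114),(574,97),(575,447),(248,462)],.075)
quad('collar',[(280,285),(407,156),(530,285),(407,412)],.0735)
g=cv2.cvtColor(cv2.imread('pics/c5.png'),cv2.COLOR_BGR2GRAY)
E
```

```text
shoulder [ 0.49675196 -0.06487011] [0.0193, 0.0195, 0.0199, 0.0187] yaw mod90 [2.4, 6.0, 2.8, 3.3]
pilot [ 0.49738815 -0.06495843] [0.0155, 0.0161, 0.0167, 0.0171] yaw mod90 [3.0, 1.8, 1.8, 4.0]
box [ 0.49692909 -0.06505015] [0.0784, 0.081, 0.0793, 0.0794] yaw mod90 [2.4, 2.4, 1.2, 3.0]
bolts [ 0.49698477 -0.06519347] [0.0624, 0.0623, 0.0626, 0.0625] yaw mod90 [2.6, 2.6, 2.3, 2.1]
collar [ 0.49712588 -0.0650019 ] [0.0326, 0.0327, 0.0332, 0.0321] yaw mod90 [44.0, -44.1, -45.0, -44.9]
```

```bash
python3 - <<'E'
from h import *
g=cv2.cvtColor(cv2.imread('pics/w4.png'),cv2.COLOR_BGR2GRAY).astype(float)
q=g[190:330,305:316].mean(1);print(q.round().astype(int).tolist())
q3=cv2.cvtColor(cv2.imread('pics/w3.png'),cv2.COLOR_BGR2GRAY).astype(float)[190:290,288:296].mean(1);print(q3.round().astype(int).tolist())
p=viewer.camera_params('wrist');o=monitor.observe();T=Ro.from_euler('xyz',o['tool_rot']).as_matrix()
for r in (211,260,265,270,275,280,285,290): print(r,[ (T.T@(onz(p,(311,r),o['tool_pos'][2]+h)-o['tool_pos']))[:2].round(4) for h in(.0219,.0499)])
E
```

```text
[161, 161, 157, 152, 145, 138, 133, 151, 191, 206, 209, 209, 209, 208, 208, 209, 209, 209, 208, 198, 157, 107, 95, 105, 123, 137, 148, 153, 149, 143, 141, 140, 139, 139, 140, 140, 134, 122, 113, 112, 112, 112, 112, 111, 111, 110, 110, 111, 112, 111, 112, 112, 112, 112, 113, 112, 112, 112, 112, 112, 112, 112, 112, 111, 113, 113, 112, 112, 112, 112, 112, 111, 112, 111, 111, 111, 111, 111, 111, 111, 111, 111, 109, 104, 95, 88, 89, 88, 89, 88, 89, 90, 90, 88, 90, 90, 90, 90, 91, 91, 92, 91, 91, 92, 92, 95, 100, 105, 110, 113, 114, 114, 113, 112, 111, 111, 111, 111, 111, 111, 111, 112, 112, 112, 113, 113, 113, 114, 114, 114, 114, 113, 114, 114, 114, 114, 114, 113, 114, 114]
[154, 150, 149, 149, 149, 150, 154, 156, 153, 135, 107, 92, 95, 100, 106, 108, 109, 108, 107, 106, 106, 107, 106, 106, 106, 105, 106, 105, 105, 104, 103, 102, 102, 103, 104, 105, 106, 106, 106, 106, 105, 106, 106, 105, 106, 106, 106, 106, 107, 108, 106, 106, 106, 106, 106, 106, 106, 105, 105, 106, 105, 105, 105, 105, 104, 95, 87, 84, 85, 84, 84, 85, 85, 84, 86, 86, 86, 86, 86, 86, 87, 90, 95, 100, 107, 109, 110, 109, 107, 107, 106, 105, 105, 103, 101, 99, 99, 98, 99, 99]
211 [array([ 0.0411, -0.0001]), array([0.0481, 0.    ])]
260 [array([ 0.0164, -0.0001]), array([0.0276, 0.    ])]
265 [array([ 0.0137, -0.0001]), array([0.0254, 0.    ])]
270 [array([ 0.011 , -0.0001]), array([ 0.0232, -0.    ])]
275 [array([ 0.0084, -0.0001]), array([ 0.0209, -0.    ])]
280 [array([ 0.0056, -0.0001]), array([ 0.0187, -0.    ])]
285 [array([ 0.0029, -0.0001]), array([ 0.0164, -0.    ])]
290 [array([ 0.0001, -0.0001]), array([ 0.0141, -0.    ])]
```

```bash
python3 - <<'E'
import cv2,numpy as np
a=cv2.imread('pics/w4.png')[190:340,240:390];cv2.imwrite('pics/c6.png',cv2.resize(a,(600,600),interpolation=cv2.INTER_CUBIC))
E
```

```text
(no output)
```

View pics/c6.png

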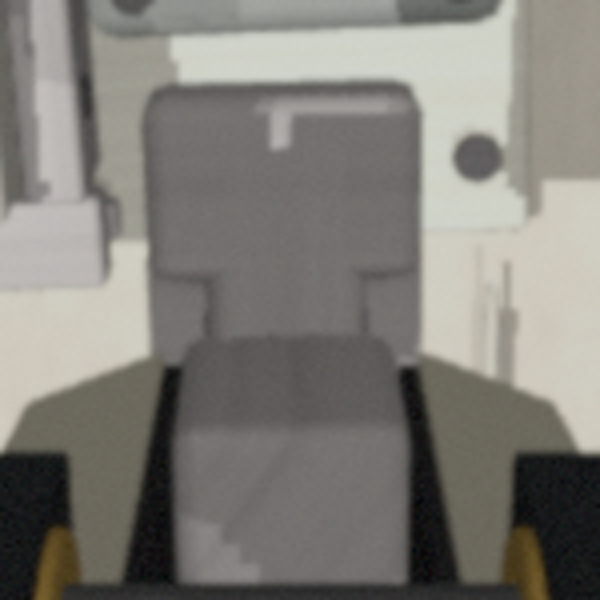

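The carried block sits straight in the fingers, with its axis at about tool (-1.8,+0.7) mm. The shaft is at (.4970,-.0651), yaw about 2.5°. Moving over it and lowering to just above the pilot.

Call:
move_arm --deltas '[{"x": 0.03, "y": 0, "z": 0, "wx": 0, "wy": 0, "wz": -1, "hand": 0}, {"x": 0.06, "y": 0, "z": 0, "wx": 0, "wy": 0, "wz": -2, "hand": 0}, {"x": 0.0663, "y": 0, "z": 0, "wx": 0, "wy": 0, "wz": -2, "hand": 0}, {"x": 0.0663, "y": 0, "z": 0.02, "wx": 0, "wy": 0, "wz": -2, "hand": 0}, {"x": 0.0663, "y": 0, "z": 0.04, "wx": 0, "wy": 0, "wz": -2, "hand": 0}, {"x": 0.0663, "y": 0, "z": 0.047, "wx": 0, "wy": 0, "wz": -2, "hand": 0}, {"x": 0.0663, "y": 0, "z": 0.047, "wx": 0, "wy": 0, "wz": -2, "hand": 0}, {"x": 0.0663, "y": 0, "z": 0.047, "wx": 0, "wy": 0, "wz": -2, "hand": 0}]'

```text
time: 8.1
tool_pos: [0.4968, -0.0666, 0.1158]
tool_rot: [-3.141, 0.001, -3.106]
contact_force: [-0.1, 0.2, -3.5]
opening: 0.0257
```

Call:
move_arm --deltas '[{"x": 0, "y": 0, "z": 0.003, "wx": 0, "wy": 0, "wz": 0, "hand": 0}, {"x": 0, "y": 0, "z": 0.006, "wx": 0, "wy": 0, "wz": 0, "hand": 0}, {"x": 0, "y": 0, "z": 0.008, "wx": 0, "wy": 0, "wz": 0, "hand": 0}, {"x": 0, "y": 0, "z": 0.01, "wx": 0, "wy": 0, "wz": 0, "hand": 0}, {"x": 0, "y": 0, "z": 0.012, "wx": 0, "wy": 0, "wz": 0, "hand": 0}]'

```text
time: 8.72
tool_pos: [0.4959, -0.0662, 0.1033]
tool_rot: [3.141, -0.0, -3.107]
contact_force: [-2.0, 1.2, -2.0]
opening: 0.0256
```

Call:
move_arm --deltas '[{"x": 0, "y": 0, "z": 0.002, "wx": 0, "wy": 0, "wz": 0, "hand": 0}, {"x": 0, "y": 0, "z": 0.004, "wx": 0, "wy": 0, "wz": 0, "hand": 0}, {"x": 0, "y": 0, "z": 0.006, "wx": 0, "wy": 0, "wz": 0, "hand": 0}, {"x": 0, "y": 0, "z": 0.008, "wx": 0, "wy": 0, "wz": 0, "hand": 0}]'

```text
time: 9.22
tool_pos: [0.4959, -0.0663, 0.0947]
tool_rot: [3.141, -0.001, -3.106]
contact_force: [-2.4, 2.2, -1.0]
opening: 0.0258
```

Call:
move_arm --deltas '[{"x": 0, "y": 0, "z": 0.003, "wx": 0, "wy": 0, "wz": 0, "hand": 0}, {"x": 0, "y": 0, "z": 0.006, "wx": 0, "wy": 0, "wz": 0, "hand": 0}, {"x": 0, "y": 0, "z": 0.008, "wx": 0, "wy": 0, "wz": 0, "hand": 0}, {"x": 0, "y": 0, "z": 0.01, "wx": 0, "wy": 0, "wz": 0, "hand": 0}, {"x": 0, "y": 0, "z": 0.012, "wx": 0, "wy": 0, "wz": 0, "hand": 0}]'

```text
time: 9.85
tool_pos: [0.4961, -0.0665, 0.0844]
tool_rot: [-3.141, 0.0, -3.106]
contact_force: [-12.8, 3.9, 26.9]
opening: 0.0253
```

The crank is seated: tool z .0844 against .085 expected, with a 27 N push. Releasing it and rising.

Call:
move_arm --deltas '[{"x": 0, "y": 0, "z": -0.001, "wx": 0, "wy": 0, "wz": 0, "hand": 1}, {"x": 0, "y": 0, "z": -0.001, "wx": 0, "wy": 0, "wz": 0, "hand": 1}, {"x": 0, "y": 0, "z": -0.001, "wx": 0, "wy": 0, "wz": 0, "hand": 1}, {"x": 0, "y": 0, "z": -0.001, "wx": 0, "wy": 0, "wz": 0, "hand": 1}, {"x": 0, "y": 0, "z": -0.02, "wx": 0, "wy": 0, "wz": 0, "hand": 1}, {"x": 0, "y": 0, "z": -0.05, "wx": 0, "wy": 0, "wz": 0, "hand": 1}, {"x": 0, "y": 0, "z": -0.08, "wx": 0, "wy": 0, "wz": 0, "hand": 1}, {"x": -0.03, "y": 0.001, "z": -0.08, "wx": 0, "wy": 0, "wz": 0, "hand": 1}]'

```text
time: 10.85
tool_pos: [0.5271, -0.0649, 0.1658]
tool_rot: [-3.14, 0.004, -3.107]
contact_force: [0.9, -0.2, -0.8]
opening: 0.0916
```

```bash
python3 - <<'E'
from h import *
o=monitor.observe();print(o['time'],o['tool_pos'],o['tool_rot'],o['contact_force'],o['opening'])
im,p=grab('top','t4.png');im2,p2=grab('wrist','w5.png')
c=proj(p2,[.4975,-.0655,.135]).astype(int);print(c,proj(p,[.5475,-.0635,.166]),proj(p2,[.5475,-.0635,.166]))
a=cv2.resize(im[185:265,285:365],(400,400),interpolation=cv2.INTER_CUBIC);b=cv2.resize(im2[120:300,220:400],(400,400))
cv2.imwrite('pics/c7.png',np.hstack([a,b])[:,:,::-1])
E
```

```text
10.85 [ 0.52709062 -0.06493112  0.16581719] [-3.14006191  0.0044317  -3.10707101] [ 0.93489293 -0.22051958 -0.80265409] 0.09163726054222039
[312 202] [324.80287926 195.18973245] [312.66989539 300.6851    ]
```

View pics/c7.png

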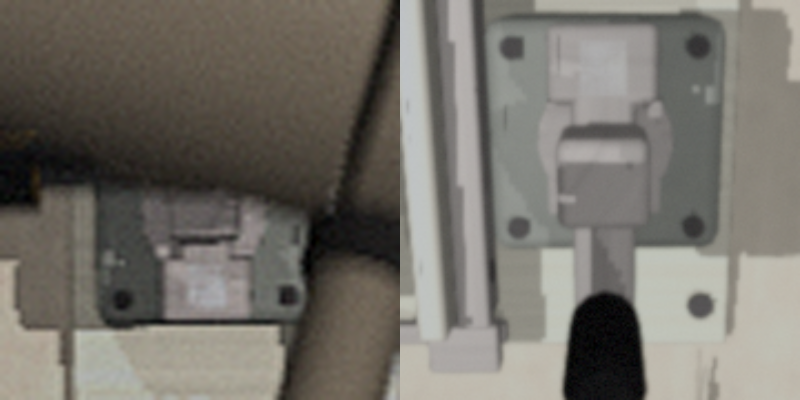

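The crank stands square on the gearbox in the wrist crop: block at (603,180), handle at (605,340). I'll refine the axis numerically from its edges.

```bash
python3 - <<'E'
from h import *
g=cv2.cvtColor(cv2.imread('pics/w5.png'),cv2.COLOR_BGR2GRAY).astype(float)
q=g[120:300,306:316].mean(1);d=np.diff(q)
print([(120+i,int(d[i])) for i in range(len(d)) if abs(d[i])>6])
q=g[200:215,270:350].mean(0);d=np.diff(q);print([(270+i,int(d[i])) for i in range(len(d)) if abs(d[i])>5])
p=viewer.camera_params('wrist')
for r,z in((131,.107),(176,.107),(193,.135),(222,.135)): print(r,z,onz(p,(311,r),z))
print(monitor.observe()['tool_pos'])
E
```

```text
[(123, -7), (124, -28), (125, -42), (126, -18), (127, 7), (128, 10), (129, 9), (130, 16), (131, 15), (132, 10), (173, -14), (174, -26), (175, -24), (176, -10), (180, 6), (181, 19), (182, 24), (183, 15), (184, 9), (185, 7), (191, -11), (192, -20), (193, -13), (220, -6), (249, -8), (250, -19), (251, -29), (252, -25), (253, -6), (263, 6)]
[(285, 6), (286, 9), (289, -13), (290, -26), (292, 7), (298, -5), (330, -6), (332, 10), (335, -5), (336, -8), (337, -5)]
131 0.107 [ 0.45401254 -0.06760723  0.107     ]
176 0.107 [ 0.48313698 -0.066619    0.107     ]
193 0.135 [ 0.4890278  -0.06631429  0.135     ]
222 0.135 [ 0.50719967 -0.06569807  0.135     ]
[ 0.52849717 -0.06466141  0.16350536]
```

Call:
move_arm --deltas '[{"x": -0.018, "y": 0.0, "z": 0, "wx": 0, "wy": 0, "wz": 0, "hand": 1}, {"x": -0.018, "y": 0.0, "z": 0.02, "wx": 0, "wy": 0, "wz": 0, "hand": 0.7}, {"x": -0.018, "y": 0.0, "z": 0.04, "wx": 0, "wy": 0, "wz": 0, "hand": 0.5}, {"x": -0.018, "y": 0.0, "z": 0.055, "wx": 0, "wy": 0, "wz": 0, "hand": 0.3}, {"x": -0.018, "y": 0.0, "z": 0.055, "wx": 0, "wy": 0, "wz": 0, "hand": 0}, {"x": -0.018, "y": 0.0, "z": 0.055, "wx": 0, "wy": 0, "wz": 0, "hand": 0}, {"x": -0.018, "y": 0.0, "z": 0.055, "wx": 0, "wy": 0, "wz": 0, "hand": 0}, {"x": -0.018, "y": 0.0, "z": 0.055, "wx": 0, "wy": 0, "wz": 0, "hand": 0}]' --grip_force 15

```text
time: 11.95
tool_pos: [0.5445, -0.0639, 0.1086]
tool_rot: [-3.141, 0.001, -3.106]
contact_force: [-0.2, 0.4, 1.4]
opening: 0.0261
```

```bash
python3 - <<'E'
from h import *
o=monitor.observe();print(o)
E
```

```text
{'time': 11.95, 'qpos': array([-2.56702933e-01,  4.68231831e-01,  1.58810252e+00,  6.82841103e-05,
        1.08417751e+00, -1.86266784e+00]), 'qvel': array([-0.00073879,  0.00473827,  0.00285518,  0.00013013, -0.00265009,
       -0.0019518 ]), 'joint_efforts': array([-8.34709121e-03, -4.70429814e+01, -2.19576073e+01, -5.22020704e-02,
        6.40050438e-02, -2.29191164e-04]), 'tool_pos': array([ 0.54446974, -0.0639102 ,  0.10855666]), 'tool_rot': array([-3.14133950e+00,  1.05245587e-03, -3.10645584e+00]), 'contact_force': array([-0.23865431,  0.35979596,  1.38637256]), 'torque': array([0.05529129, 0.00357524, 0.00182281]), 'opening': 0.026109903032492953}
```

```bash
cat > circ.py <<'E'
import numpy as np,sys
f=-3.1064;xt=np.array([np.cos(f),np.sin(f)]);yt=np.array([np.sin(f),-np.cos(f)])
def tab(th0,step,n=8,r=.05):
    u=lambda a:r*np.array([np.cos(np.radians(a)),np.sin(np.radians(a))])
    for j in range(1,n+1):
        d=u(th0-step*j)-u(th0);print('{"x": %.4f, "y": %.4f, "z": 0, "wx": 0, "wy": 0, "wz": 0, "hand": 0}'%(d@xt,d@yt),end=', ')
    print()
E
python3 -c "
from circ import *
for k in range(3): tab(2.2-120*k,15)"
```

```text
{"x": 0.0017, "y": -0.0129, "z": 0, "wx": 0, "wy": 0, "wz": 0, "hand": 0}, {"x": 0.0066, "y": -0.0250, "z": 0, "wx": 0, "wy": 0, "wz": 0, "hand": 0}, {"x": 0.0145, "y": -0.0354, "z": 0, "wx": 0, "wy": 0, "wz": 0, "hand": 0}, {"x": 0.0249, "y": -0.0434, "z": 0, "wx": 0, "wy": 0, "wz": 0, "hand": 0}, {"x": 0.0369, "y": -0.0484, "z": 0, "wx": 0, "wy": 0, "wz": 0, "hand": 0}, {"x": 0.0498, "y": -0.0502, "z": 0, "wx": 0, "wy": 0, "wz": 0, "hand": 0}, {"x": 0.0628, "y": -0.0485, "z": 0, "wx": 0, "wy": 0, "wz": 0, "hand": 0}, {"x": 0.0749, "y": -0.0435, "z": 0, "wx": 0, "wy": 0, "wz": 0, "hand": 0}, 
{"x": 0.0104, "y": 0.0079, "z": 0, "wx": 0, "wy": 0, "wz": 0, "hand": 0}, {"x": 0.0184, "y": 0.0182, "z": 0, "wx": 0, "wy": 0, "wz": 0, "hand": 0}, {"x": 0.0234, "y": 0.0303, "z": 0, "wx": 0, "wy": 0, "wz": 0, "hand": 0}, {"x": 0.0251, "y": 0.0432, "z": 0, "wx": 0, "wy": 0, "wz": 0, "hand": 0}, {"x": 0.0235, "y": 0.0562, "z": 0, "wx": 0, "wy": 0, "wz": 0, "hand": 0}, {"x": 0.0185, "y": 0.0682, "z": 0, "wx": 0, "wy": 0, "wz": 0, "hand": 0}, {"x": 0.0106, "y": 0.0786, "z": 0, "wx": 0, "wy": 0, "wz": 0, "hand": 0}, {"x": 0.0003, "y": 0.0866, "z": 0, "wx": 0, "wy": 0, "wz": 0, "hand": 0}, 
{"x": -0.0120, "y": 0.0050, "z": 0, "wx": 0, "wy": 0, "wz": 0, "hand": 0}, {"x": -0.0250, "y": 0.0068, "z": 0, "wx": 0, "wy": 0, "wz": 0, "hand": 0}, {"x": -0.0379, "y": 0.0051, "z": 0, "wx": 0, "wy": 0, "wz": 0, "hand": 0}, {"x": -0.0500, "y": 0.0002, "z": 0, "wx": 0, "wy": 0, "wz": 0, "hand": 0}, {"x": -0.0604, "y": -0.0078, "z": 0, "wx": 0, "wy": 0, "wz": 0, "hand": 0}, {"x": -0.0684, "y": -0.0181, "z": 0, "wx": 0, "wy": 0, "wz": 0, "hand": 0}, {"x": -0.0734, "y": -0.0301, "z": 0, "wx": 0, "wy": 0, "wz": 0, "hand": 0}, {"x": -0.0751, "y": -0.0431, "z": 0, "wx": 0, "wy": 0, "wz": 0, "hand": 0},
```

Call:
move_arm --deltas '[{"x": 0, "y": 0, "z": 0, "wx": 0, "wy": 0, "wz": 0, "hand": 0}, {"x": 0, "y": 0, "z": 0, "wx": 0, "wy": 0, "wz": 0, "hand": 0}, {"x": 0.0017, "y": -0.0129, "z": 0, "wx": 0, "wy": 0, "wz": 0, "hand": 0}, {"x": 0.0066, "y": -0.025, "z": 0, "wx": 0, "wy": 0, "wz": 0, "hand": 0}, {"x": 0.0145, "y": -0.0354, "z": 0, "wx": 0, "wy": 0, "wz": 0, "hand": 0}, {"x": 0.0249, "y": -0.0434, "z": 0, "wx": 0, "wy": 0, "wz": 0, "hand": 0}, {"x": 0.0369, "y": -0.0484, "z": 0, "wx": 0, "wy": 0, "wz": 0, "hand": 0}, {"x": 0.0498, "y": -0.0502, "z": 0, "wx": 0, "wy": 0, "wz": 0, "hand": 0}]'

```text
time: 12.95
tool_pos: [0.4959, -0.1167, 0.1084]
tool_rot: [-3.14, 0.002, -3.107]
contact_force: [3.0, 0.0, 2.8]
opening: 0.0228
```

```bash
python3 -c "
from circ import *
for k in range(3): tab(2.2-90-120*k,15)"
```

```text
{"x": 0.0129, "y": 0.0017, "z": 0, "wx": 0, "wy": 0, "wz": 0, "hand": 0}, {"x": 0.0250, "y": 0.0066, "z": 0, "wx": 0, "wy": 0, "wz": 0, "hand": 0}, {"x": 0.0354, "y": 0.0145, "z": 0, "wx": 0, "wy": 0, "wz": 0, "hand": 0}, {"x": 0.0434, "y": 0.0249, "z": 0, "wx": 0, "wy": 0, "wz": 0, "hand": 0}, {"x": 0.0484, "y": 0.0369, "z": 0, "wx": 0, "wy": 0, "wz": 0, "hand": 0}, {"x": 0.0502, "y": 0.0498, "z": 0, "wx": 0, "wy": 0, "wz": 0, "hand": 0}, {"x": 0.0485, "y": 0.0628, "z": 0, "wx": 0, "wy": 0, "wz": 0, "hand": 0}, {"x": 0.0435, "y": 0.0749, "z": 0, "wx": 0, "wy": 0, "wz": 0, "hand": 0}, 
{"x": -0.0079, "y": 0.0104, "z": 0, "wx": 0, "wy": 0, "wz": 0, "hand": 0}, {"x": -0.0182, "y": 0.0184, "z": 0, "wx": 0, "wy": 0, "wz": 0, "hand": 0}, {"x": -0.0303, "y": 0.0234, "z": 0, "wx": 0, "wy": 0, "wz": 0, "hand": 0}, {"x": -0.0432, "y": 0.0251, "z": 0, "wx": 0, "wy": 0, "wz": 0, "hand": 0}, {"x": -0.0562, "y": 0.0235, "z": 0, "wx": 0, "wy": 0, "wz": 0, "hand": 0}, {"x": -0.0682, "y": 0.0185, "z": 0, "wx": 0, "wy": 0, "wz": 0, "hand": 0}, {"x": -0.0786, "y": 0.0106, "z": 0, "wx": 0, "wy": 0, "wz": 0, "hand": 0}, {"x": -0.0866, "y": 0.0003, "z": 0, "wx": 0, "wy": 0, "wz": 0, "hand": 0}, 
{"x": -0.0050, "y": -0.0120, "z": 0, "wx": 0, "wy": 0, "wz": 0, "hand": 0}, {"x": -0.0068, "y": -0.0250, "z": 0, "wx": 0, "wy": 0, "wz": 0, "hand": 0}, {"x": -0.0051, "y": -0.0379, "z": 0, "wx": 0, "wy": 0, "wz": 0, "hand": 0}, {"x": -0.0002, "y": -0.0500, "z": 0, "wx": 0, "wy": 0, "wz": 0, "hand": 0}, {"x": 0.0078, "y": -0.0604, "z": 0, "wx": 0, "wy": 0, "wz": 0, "hand": 0}, {"x": 0.0181, "y": -0.0684, "z": 0, "wx": 0, "wy": 0, "wz": 0, "hand": 0}, {"x": 0.0301, "y": -0.0734, "z": 0, "wx": 0, "wy": 0, "wz": 0, "hand": 0}, {"x": 0.0431, "y": -0.0751, "z": 0, "wx": 0, "wy": 0, "wz": 0, "hand": 0},
```

Contact is clean: opening 22.8 mm on the sleeve, about 3 N tangential. Continuing with 120° calls.

Call:
move_arm --deltas '[{"x": 0.0129, "y": 0.0017, "z": 0, "wx": 0, "wy": 0, "wz": 0, "hand": 0}, {"x": 0.025, "y": 0.0066, "z": 0, "wx": 0, "wy": 0, "wz": 0, "hand": 0}, {"x": 0.0354, "y": 0.0145, "z": 0, "wx": 0, "wy": 0, "wz": 0, "hand": 0}, {"x": 0.0434, "y": 0.0249, "z": 0, "wx": 0, "wy": 0, "wz": 0, "hand": 0}, {"x": 0.0484, "y": 0.0369, "z": 0, "wx": 0, "wy": 0, "wz": 0, "hand": 0}, {"x": 0.0502, "y": 0.0498, "z": 0, "wx": 0, "wy": 0, "wz": 0, "hand": 0}, {"x": 0.0485, "y": 0.0628, "z": 0, "wx": 0, "wy": 0, "wz": 0, "hand": 0}, {"x": 0.0435, "y": 0.0749, "z": 0, "wx": 0, "wy": 0, "wz": 0, "hand": 0}]'

```text
time: 13.95
tool_pos: [0.4489, -0.0419, 0.108]
tool_rot: [-3.141, -0.002, -3.106]
contact_force: [0.4, -3.0, 3.2]
opening: 0.022
```

Call:
move_arm --deltas '[{"x": -0.0079, "y": 0.0104, "z": 0, "wx": 0, "wy": 0, "wz": 0, "hand": 0}, {"x": -0.0182, "y": 0.0184, "z": 0, "wx": 0, "wy": 0, "wz": 0, "hand": 0}, {"x": -0.0303, "y": 0.0234, "z": 0, "wx": 0, "wy": 0, "wz": 0, "hand": 0}, {"x": -0.0432, "y": 0.0251, "z": 0, "wx": 0, "wy": 0, "wz": 0, "hand": 0}, {"x": -0.0562, "y": 0.0235, "z": 0, "wx": 0, "wy": 0, "wz": 0, "hand": 0}, {"x": -0.0682, "y": 0.0185, "z": 0, "wx": 0, "wy": 0, "wz": 0, "hand": 0}, {"x": -0.0786, "y": 0.0106, "z": 0, "wx": 0, "wy": 0, "wz": 0, "hand": 0}, {"x": -0.0866, "y": 0.0003, "z": 0, "wx": 0, "wy": 0, "wz": 0, "hand": 0}]'

```text
time: 14.95
tool_pos: [0.5366, -0.0385, 0.1076]
tool_rot: [3.14, -0.001, -3.106]
contact_force: [-2.5, 1.4, 3.0]
opening: 0.0225
```

Call:
move_arm --deltas '[{"x": -0.005, "y": -0.012, "z": 0, "wx": 0, "wy": 0, "wz": 0, "hand": 0}, {"x": -0.0068, "y": -0.025, "z": 0, "wx": 0, "wy": 0, "wz": 0, "hand": 0}, {"x": -0.0051, "y": -0.0379, "z": 0, "wx": 0, "wy": 0, "wz": 0, "hand": 0}, {"x": -0.0002, "y": -0.05, "z": 0, "wx": 0, "wy": 0, "wz": 0, "hand": 0}, {"x": 0.0078, "y": -0.0604, "z": 0, "wx": 0, "wy": 0, "wz": 0, "hand": 0}, {"x": 0.0181, "y": -0.0684, "z": 0, "wx": 0, "wy": 0, "wz": 0, "hand": 0}, {"x": 0.0301, "y": -0.0734, "z": 0, "wx": 0, "wy": 0, "wz": 0, "hand": 0}, {"x": 0.0431, "y": -0.0751, "z": 0, "wx": 0, "wy": 0, "wz": 0, "hand": 0}]'

```text
time: 15.95
tool_pos: [0.4958, -0.1166, 0.1084]
tool_rot: [-3.14, 0.002, -3.107]
contact_force: [3.4, -1.0, 2.7]
opening: 0.0228
```

The forces are steady at about 3 N, with the crank at 1.25 turns. Two more 120° calls take it to 1.92.

Call:
move_arm --deltas '[{"x": 0.0129, "y": 0.0017, "z": 0, "wx": 0, "wy": 0, "wz": 0, "hand": 0}, {"x": 0.025, "y": 0.0066, "z": 0, "wx": 0, "wy": 0, "wz": 0, "hand": 0}, {"x": 0.0354, "y": 0.0145, "z": 0, "wx": 0, "wy": 0, "wz": 0, "hand": 0}, {"x": 0.0434, "y": 0.0249, "z": 0, "wx": 0, "wy": 0, "wz": 0, "hand": 0}, {"x": 0.0484, "y": 0.0369, "z": 0, "wx": 0, "wy": 0, "wz": 0, "hand": 0}, {"x": 0.0502, "y": 0.0498, "z": 0, "wx": 0, "wy": 0, "wz": 0, "hand": 0}, {"x": 0.0485, "y": 0.0628, "z": 0, "wx": 0, "wy": 0, "wz": 0, "hand": 0}, {"x": 0.0435, "y": 0.0749, "z": 0, "wx": 0, "wy": 0, "wz": 0, "hand": 0}]'

```text
time: 16.95
tool_pos: [0.449, -0.0416, 0.108]
tool_rot: [-3.141, -0.002, -3.106]
contact_force: [0.3, -4.7, 2.8]
opening: 0.0225
```

Call:
move_arm --deltas '[{"x": -0.0079, "y": 0.0104, "z": 0, "wx": 0, "wy": 0, "wz": 0, "hand": 0}, {"x": -0.0182, "y": 0.0184, "z": 0, "wx": 0, "wy": 0, "wz": 0, "hand": 0}, {"x": -0.0303, "y": 0.0234, "z": 0, "wx": 0, "wy": 0, "wz": 0, "hand": 0}, {"x": -0.0432, "y": 0.0251, "z": 0, "wx": 0, "wy": 0, "wz": 0, "hand": 0}, {"x": -0.0562, "y": 0.0235, "z": 0, "wx": 0, "wy": 0, "wz": 0, "hand": 0}, {"x": -0.0682, "y": 0.0185, "z": 0, "wx": 0, "wy": 0, "wz": 0, "hand": 0}, {"x": -0.0786, "y": 0.0106, "z": 0, "wx": 0, "wy": 0, "wz": 0, "hand": 0}, {"x": -0.0866, "y": 0.0003, "z": 0, "wx": 0, "wy": 0, "wz": 0, "hand": 0}]'

```text
time: 17.95
tool_pos: [0.5365, -0.0382, 0.1075]
tool_rot: [3.139, -0.002, -3.106]
contact_force: [-3.9, 1.4, 4.7]
opening: 0.0225
```

```bash
python3 - <<'E'
from h import *
im,p=grab('top','t5.png');o=monitor.observe();print(o['contact_force'],o['time'])
# predicted stop/jaw pixels; gaps measured along channel line
cl=np.array([.4970,-.0651]);f=np.radians(2.4);W=lambda x,y,z:[cl[0]+x*np.cos(f)-y*np.sin(f),cl[1]+x*np.sin(f)+y*np.cos(f),z]
for y,z in((-.075,.06),(-.144,.06),(-.277,.06),(-.315,.06)): print(y,proj(p,W(0,y,z)).round(1))
cv2.imwrite('pics/c8.png',cv2.resize(im[165:290,290:530],(800,417),interpolation=cv2.INTER_CUBIC)[:,:,::-1])
E
```

```text
[-2.12011907e+00 -6.47750590e-04  4.83178504e+00] 18.0
-0.075 [364.2 226.9]
-0.144 [400.  226.1]
-0.277 [469.3 224.7]
-0.315 [489.3 224.3]
```

View pics/c8.png

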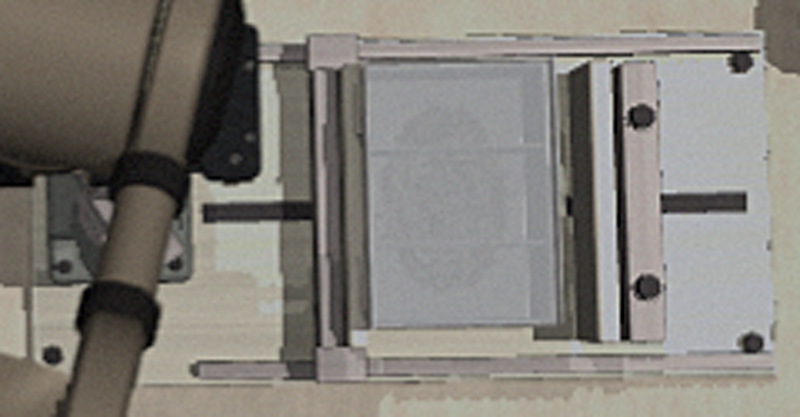

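The top crop shows the jaw now bearing on the box (crop x≈365). The box's far wall is at x≈557 and the buffer face at x≈592, so the gap is about 25 mm, or roughly 0.7 turn. Winding on, then slower.

Call:
move_arm --deltas '[{"x": -0.005, "y": -0.012, "z": 0, "wx": 0, "wy": 0, "wz": 0, "hand": 0}, {"x": -0.0068, "y": -0.025, "z": 0, "wx": 0, "wy": 0, "wz": 0, "hand": 0}, {"x": -0.0051, "y": -0.0379, "z": 0, "wx": 0, "wy": 0, "wz": 0, "hand": 0}, {"x": -0.0002, "y": -0.05, "z": 0, "wx": 0, "wy": 0, "wz": 0, "hand": 0}, {"x": 0.0078, "y": -0.0604, "z": 0, "wx": 0, "wy": 0, "wz": 0, "hand": 0}, {"x": 0.0181, "y": -0.0684, "z": 0, "wx": 0, "wy": 0, "wz": 0, "hand": 0}, {"x": 0.0301, "y": -0.0734, "z": 0, "wx": 0, "wy": 0, "wz": 0, "hand": 0}, {"x": 0.0431, "y": -0.0751, "z": 0, "wx": 0, "wy": 0, "wz": 0, "hand": 0}]'

```text
time: 19.0
tool_pos: [0.4959, -0.1166, 0.1084]
tool_rot: [-3.14, 0.002, -3.107]
contact_force: [4.3, -1.3, 2.2]
opening: 0.0224
```

```bash
python3 - <<'E'
from circ import *
for k in range(6): print(-87.8-40*k);tab(-87.8-40*k,5)
E
```

```text
-87.8
{"x": 0.0044, "y": 0.0002, "z": 0, "wx": 0, "wy": 0, "wz": 0, "hand": 0}, {"x": 0.0087, "y": 0.0007, "z": 0, "wx": 0, "wy": 0, "wz": 0, "hand": 0}, {"x": 0.0129, "y": 0.0017, "z": 0, "wx": 0, "wy": 0, "wz": 0, "hand": 0}, {"x": 0.0171, "y": 0.0030, "z": 0, "wx": 0, "wy": 0, "wz": 0, "hand": 0}, {"x": 0.0211, "y": 0.0046, "z": 0, "wx": 0, "wy": 0, "wz": 0, "hand": 0}, {"x": 0.0250, "y": 0.0066, "z": 0, "wx": 0, "wy": 0, "wz": 0, "hand": 0}, {"x": 0.0287, "y": 0.0090, "z": 0, "wx": 0, "wy": 0, "wz": 0, "hand": 0}, {"x": 0.0322, "y": 0.0116, "z": 0, "wx": 0, "wy": 0, "wz": 0, "hand": 0}, 
-127.8
{"x": 0.0032, "y": 0.0029, "z": 0, "wx": 0, "wy": 0, "wz": 0, "hand": 0}, {"x": 0.0062, "y": 0.0061, "z": 0, "wx": 0, "wy": 0, "wz": 0, "hand": 0}, {"x": 0.0088, "y": 0.0096, "z": 0, "wx": 0, "wy": 0, "wz": 0, "hand": 0}, {"x": 0.0112, "y": 0.0133, "z": 0, "wx": 0, "wy": 0, "wz": 0, "hand": 0}, {"x": 0.0132, "y": 0.0171, "z": 0, "wx": 0, "wy": 0, "wz": 0, "hand": 0}, {"x": 0.0149, "y": 0.0212, "z": 0, "wx": 0, "wy": 0, "wz": 0, "hand": 0}, {"x": 0.0162, "y": 0.0253, "z": 0, "wx": 0, "wy": 
[... 1833 characters left out ...]
and": 0}, {"x": -0.0342, "y": 0.0001, "z": 0, "wx": 0, "wy": 0, "wz": 0, "hand": 0}, 
-287.8
{"x": -0.0040, "y": -0.0017, "z": 0, "wx": 0, "wy": 0, "wz": 0, "hand": 0}, {"x": -0.0079, "y": -0.0037, "z": 0, "wx": 0, "wy": 0, "wz": 0, "hand": 0}, {"x": -0.0116, "y": -0.0060, "z": 0, "wx": 0, "wy": 0, "wz": 0, "hand": 0}, {"x": -0.0151, "y": -0.0086, "z": 0, "wx": 0, "wy": 0, "wz": 0, "hand": 0}, {"x": -0.0183, "y": -0.0116, "z": 0, "wx": 0, "wy": 0, "wz": 0, "hand": 0}, {"x": -0.0212, "y": -0.0148, "z": 0, "wx": 0, "wy": 0, "wz": 0, "hand": 0}, {"x": -0.0239, "y": -0.0182, "z": 0, "wx": 0, "wy": 0, "wz": 0, "hand": 0}, {"x": -0.0263, "y": -0.0219, "z": 0, "wx": 0, "wy": 0, "wz": 0, "hand": 0},
```

Call:
move_arm --deltas '[{"x": 0.0044, "y": 0.0002, "z": 0, "wx": 0, "wy": 0, "wz": 0, "hand": 0}, {"x": 0.0087, "y": 0.0007, "z": 0, "wx": 0, "wy": 0, "wz": 0, "hand": 0}, {"x": 0.0129, "y": 0.0017, "z": 0, "wx": 0, "wy": 0, "wz": 0, "hand": 0}, {"x": 0.0171, "y": 0.003, "z": 0, "wx": 0, "wy": 0, "wz": 0, "hand": 0}, {"x": 0.0211, "y": 0.0046, "z": 0, "wx": 0, "wy": 0, "wz": 0, "hand": 0}, {"x": 0.025, "y": 0.0066, "z": 0, "wx": 0, "wy": 0, "wz": 0, "hand": 0}, {"x": 0.0287, "y": 0.009, "z": 0, "wx": 0, "wy": 0, "wz": 0, "hand": 0}, {"x": 0.0322, "y": 0.0116, "z": 0, "wx": 0, "wy": 0, "wz": 0, "hand": 0}]'

```text
time: 20.0
tool_pos: [0.463, -0.1062, 0.1083]
tool_rot: [-3.139, -0.001, -3.106]
contact_force: [-2.3, -6.9, 7.5]
opening: 0.0222
```

```bash
python3 - <<'E'
from h import *
im,p=grab('top','t6.png');o=monitor.observe();print(o['contact_force'],o['time'])
g=cv2.cvtColor(im,cv2.COLOR_RGB2GRAY).astype(float)
for nm in('t5.png','t6.png'):
  g=cv2.cvtColor(cv2.imread('pics/'+nm),cv2.COLOR_BGR2GRAY).astype(float)
  for a,b in((192,200),(212,219),(240,250)):
    q=g[a:b,375:480].mean(0);d=np.diff(q);print(nm,a,[(375+i,int(d[i])) for i in range(len(d)) if abs(d[i])>9])
cl=np.array([.4970,-.0651])
for u in(455,457,459,461,463): print(u,[round(onz(p,(u,225),z)[1]+.0651,4) for z in(.082,.06)])
for u in (397,399,401,403,405,407,409): print(u,[round(onz(p,(u,225),z)[1]+.0651,4) for z in(.082,.06)])
E
```

```text
[-1.80158881 -6.15358864  7.97379774] 20.05
t5.png 192 [(381, -26), (382, -69), (383, 75), (384, 67), (386, -17), (387, -59), (389, -12), (390, -37), (391, 28), (392, 43), (393, 10), (394, -10), (395, -16), (397, -15), (398, 14), (399, 61), (452, 9), (453, 11), (454, -72), (455, 45), (457, -28), (459, -17), (460, -43), (466, 81), (467, 54), (473, -166), (474, 14), (475, 35), (476, 107), (477, -27), (478, -32)]
t5.png 212 [(381, -13), (382, -42), (384, 75), (385, 23), (386, -38), (387, -33), (390, -17), (391, -28), (392, 29), (393, 41), (397, -23), (398, -16), (399, 60), (400, 23), (453, 13), (454, -34), (455, -26), (456, 59), (457, -31), (458, -20), (460, -43), (461, -20), (466, 15), (467, 88), (468, 30), (473, -75), (474, -88), (476, 76), (477, 66), (478, -10)]
t5.png 240 [(382, -21), (383, -59), (384, 40), (385, 69), (386, 9), (387, -35), (388, -41), (391, -20), (393, 33), (394, 30), (396, -10), (398, -18), (400, 72), (448, -10), (455, -29), (456, -24), (457, 46), (458, -64), (461, -16), (462, -22), (467, 13), (468, 90), (469, 32), (474, -71), (475, -92), (477, 69), (478, 74)]
t6.p
[... 765 characters left out ...]
), (423, 75), (424, 19), (464, -64), (465, 21), (466, -28), (467, -20), (468, 89), (469, 32), (474, -69), (475, -84), (477, 64), (478, 70)]
455 [np.float64(-0.2436), np.float64(-0.2494)]
457 [np.float64(-0.2474), np.float64(-0.2532)]
459 [np.float64(-0.2511), np.float64(-0.257)]
461 [np.float64(-0.2548), np.float64(-0.2608)]
463 [np.float64(-0.2586), np.float64(-0.2646)]
397 [np.float64(-0.1349), np.float64(-0.1381)]
399 [np.float64(-0.1387), np.float64(-0.1419)]
401 [np.float64(-0.1425), np.float64(-0.1458)]
403 [np.float64(-0.1462), np.float64(-0.1496)]
405 [np.float64(-0.15), np.float64(-0.1534)]
407 [np.float64(-0.1537), np.float64(-0.1573)]
409 [np.float64(-0.1575), np.float64(-0.1611)]
```

Resolved along the tangent, the resistance is still about 2.4 N, so it is not clamping yet. By the edges, the jaw needs roughly 100° more. I'll go on in smaller steps.

Call:
move_arm --deltas '[{"x": 0.0032, "y": 0.0029, "z": 0, "wx": 0, "wy": 0, "wz": 0, "hand": 0}, {"x": 0.0062, "y": 0.0061, "z": 0, "wx": 0, "wy": 0, "wz": 0, "hand": 0}, {"x": 0.0088, "y": 0.0096, "z": 0, "wx": 0, "wy": 0, "wz": 0, "hand": 0}, {"x": 0.0112, "y": 0.0133, "z": 0, "wx": 0, "wy": 0, "wz": 0, "hand": 0}, {"x": 0.0132, "y": 0.0171, "z": 0, "wx": 0, "wy": 0, "wz": 0, "hand": 0}, {"x": 0.0149, "y": 0.0212, "z": 0, "wx": 0, "wy": 0, "wz": 0, "hand": 0}]'

```text
time: 20.8
tool_pos: [0.4465, -0.0847, 0.1081]
tool_rot: [-3.141, -0.003, -3.106]
contact_force: [-3.0, -4.6, 8.1]
opening: 0.0225
```

```bash
cat > ft.py <<'E'
from h import *
import sys
def ft(th):
    F=[]
    for i in range(3):
        F.append(monitor.observe()['contact_force']); viewer.read_camera('wrist')
    o=monitor.observe();F.append(o['contact_force']);F=np.mean(F,0);a=np.radians(th)
    d=o['tool_pos'][:2]-[.4945,-.0659]
    print('t',o['time'],'F',F.round(2),'tang',round(F@[-np.sin(a),np.cos(a),0],2),'rad',round(F@[np.cos(a),np.sin(a),0],2),'ang',np.degrees(np.arctan2(d[1],d[0])).round(2),'r',np.hypot(*d).round(4))
ft(float(sys.argv[1]))
E
python3 ft.py -157.8; python3 -c "
from circ import *
for k in range(4): print(-157.8-30*k);tab(-157.8-30*k,3)"
```

```text
t 20.95 F [-3.47 -3.74  8.34] tang 2.15 rad 4.63 ang -159.05 r 0.0516
-157.8
{"x": 0.0008, "y": 0.0025, "z": 0, "wx": 0, "wy": 0, "wz": 0, "hand": 0}, {"x": 0.0015, "y": 0.0050, "z": 0, "wx": 0, "wy": 0, "wz": 0, "hand": 0}, {"x": 0.0021, "y": 0.0076, "z": 0, "wx": 0, "wy": 0, "wz": 0, "hand": 0}, {"x": 0.0026, "y": 0.0101, "z": 0, "wx": 0, "wy": 0, "wz": 0, "hand": 0}, {"x": 0.0029, "y": 0.0127, "z": 0, "wx": 0, "wy": 0, "wz": 0, "hand": 0}, {"x": 0.0030, "y": 0.0153, "z": 0, "wx": 0, "wy": 0, "wz": 0, "hand": 0}, {"x": 0.0031, "y": 0.0180, "z": 0, "wx": 0, "wy": 0, "wz": 0, "hand": 0}, {"x": 0.0030, "y": 0.0206, "z": 0, "wx": 0, "wy": 0, "wz": 0, "hand": 0}, 
-187.8
{"x": -0.0005, "y": 0.0026, "z": 0, "wx": 0, "wy": 0, "wz": 0, "hand": 0}, {"x": -0.0012, "y": 0.0051, "z": 0, "wx": 0, "wy": 0, "wz": 0, "hand": 0}, {"x": -0.0019, "y": 0.0076, "z": 0, "wx": 0, "wy": 0, "wz": 0, "hand": 0}, {"x": -0.0028, "y": 0.0101, "z": 0, "wx": 0, "wy": 0, "wz": 0, "hand": 0}, {"x": -0.0039, "y": 0.0125, "z": 0, "wx": 0, "wy": 0, "wz": 0, "hand": 0}, {"x": -0.0050, "y": 0.0148, "z": 0, "wx": 0, "wy
[... 692 characters left out ...]
": 0, "hand": 0}, {"x": -0.0163, "y": 0.0129, "z": 0, "wx": 0, "wy": 0, "wz": 0, "hand": 0}, 
-247.8
{"x": -0.0025, "y": 0.0008, "z": 0, "wx": 0, "wy": 0, "wz": 0, "hand": 0}, {"x": -0.0050, "y": 0.0015, "z": 0, "wx": 0, "wy": 0, "wz": 0, "hand": 0}, {"x": -0.0076, "y": 0.0021, "z": 0, "wx": 0, "wy": 0, "wz": 0, "hand": 0}, {"x": -0.0101, "y": 0.0026, "z": 0, "wx": 0, "wy": 0, "wz": 0, "hand": 0}, {"x": -0.0127, "y": 0.0029, "z": 0, "wx": 0, "wy": 0, "wz": 0, "hand": 0}, {"x": -0.0153, "y": 0.0030, "z": 0, "wx": 0, "wy": 0, "wz": 0, "hand": 0}, {"x": -0.0180, "y": 0.0031, "z": 0, "wx": 0, "wy": 0, "wz": 0, "hand": 0}, {"x": -0.0206, "y": 0.0030, "z": 0, "wx": 0, "wy": 0, "wz": 0, "hand": 0},
```

Call:
move_arm --deltas '[{"x": 0.0008, "y": 0.0025, "z": 0, "wx": 0, "wy": 0, "wz": 0, "hand": 0}, {"x": 0.0015, "y": 0.005, "z": 0, "wx": 0, "wy": 0, "wz": 0, "hand": 0}, {"x": 0.0021, "y": 0.0076, "z": 0, "wx": 0, "wy": 0, "wz": 0, "hand": 0}, {"x": 0.0026, "y": 0.0101, "z": 0, "wx": 0, "wy": 0, "wz": 0, "hand": 0}, {"x": 0.0026, "y": 0.0101, "z": 0, "wx": 0, "wy": 0, "wz": 0, "hand": 0}]'

```text
time: 21.58
tool_pos: [0.4435, -0.0743, 0.108]
tool_rot: [-3.141, -0.003, -3.105]
contact_force: [-3.7, -2.8, 7.4]
opening: 0.0228
```

```bash
python3 ft.py -169.8; python3 -c "
from circ import *
for k in range(6): print(-169.8-12*k);tab(-169.8-12*k,3,4)"
```

```text
t 21.725 F [-3.18 -2.61  7.92] tang 2.0 rad 3.59 ang -170.65 r 0.0517
-169.8
{"x": 0.0003, "y": 0.0026, "z": 0, "wx": 0, "wy": 0, "wz": 0, "hand": 0}, {"x": 0.0005, "y": 0.0052, "z": 0, "wx": 0, "wy": 0, "wz": 0, "hand": 0}, {"x": 0.0005, "y": 0.0078, "z": 0, "wx": 0, "wy": 0, "wz": 0, "hand": 0}, {"x": 0.0004, "y": 0.0104, "z": 0, "wx": 0, "wy": 0, "wz": 0, "hand": 0}, 
-181.8
{"x": -0.0002, "y": 0.0026, "z": 0, "wx": 0, "wy": 0, "wz": 0, "hand": 0}, {"x": -0.0006, "y": 0.0052, "z": 0, "wx": 0, "wy": 0, "wz": 0, "hand": 0}, {"x": -0.0011, "y": 0.0078, "z": 0, "wx": 0, "wy": 0, "wz": 0, "hand": 0}, {"x": -0.0018, "y": 0.0103, "z": 0, "wx": 0, "wy": 0, "wz": 0, "hand": 0}, 
-193.8
{"x": -0.0008, "y": 0.0025, "z": 0, "wx": 0, "wy": 0, "wz": 0, "hand": 0}, {"x": -0.0017, "y": 0.0050, "z": 0, "wx": 0, "wy": 0, "wz": 0, "hand": 0}, {"x": -0.0027, "y": 0.0074, "z": 0, "wx": 0, "wy": 0, "wz": 0, "hand": 0}, {"x": -0.0039, "y": 0.0097, "z": 0, "wx": 0, "wy": 0, "wz": 0, "hand": 0}, 
-205.8
{"x": -0.0013, "y": 0.0023, "z": 0, "wx": 0, "wy": 0, "wz": 0, "hand": 0}, {"x": -0.0027, "y": 0.0045, "z": 0, "wx": 0, "wy": 0, "wz": 0, "hand": 0}, {"x": -0.0042, "y": 0.0066, "z": 0, "wx": 0, "wy": 0, "wz": 0, "hand": 0}, {"x": -0.0058, "y": 0.0087, "z": 0, "wx": 0, "wy": 0, "wz": 0, "hand": 0}, 
-217.8
{"x": -0.0017, "y": 0.0020, "z": 0, "wx": 0, "wy": 0, "wz": 0, "hand": 0}, {"x": -0.0036, "y": 0.0038, "z": 0, "wx": 0, "wy": 0, "wz": 0, "hand": 0}, {"x": -0.0055, "y": 0.0056, "z": 0, "wx": 0, "wy": 0, "wz": 0, "hand": 0}, {"x": -0.0075, "y": 0.0073, "z": 0, "wx": 0, "wy": 0, "wz": 0, "hand": 0}, 
-229.8
{"x": -0.0021, "y": 0.0016, "z": 0, "wx": 0, "wy": 0, "wz": 0, "hand": 0}, {"x": -0.0043, "y": 0.0030, "z": 0, "wx": 0, "wy": 0, "wz": 0, "hand": 0}, {"x": -0.0065, "y": 0.0044, "z": 0, "wx": 0, "wy": 0, "wz": 0, "hand": 0}, {"x": -0.0088, "y": 0.0056, "z": 0, "wx": 0, "wy": 0, "wz": 0, "hand": 0},
```

Call:
move_arm --deltas '[{"x": 0.0003, "y": 0.0026, "z": 0, "wx": 0, "wy": 0, "wz": 0, "hand": 0}, {"x": 0.0005, "y": 0.0052, "z": 0, "wx": 0, "wy": 0, "wz": 0, "hand": 0}, {"x": 0.0005, "y": 0.0078, "z": 0, "wx": 0, "wy": 0, "wz": 0, "hand": 0}, {"x": 0.0004, "y": 0.0104, "z": 0, "wx": 0, "wy": 0, "wz": 0, "hand": 0}, {"x": 0.0004, "y": 0.0104, "z": 0, "wx": 0, "wy": 0, "wz": 0, "hand": 0}]'

```text
time: 22.35
tool_pos: [0.4429, -0.0638, 0.108]
tool_rot: [-3.141, -0.003, -3.105]
contact_force: [-2.8, -1.8, 6.8]
opening: 0.0221
```

```bash
python3 ft.py -181.8
```

```text
t 22.5 F [-2.42 -1.79  7.6 ] tang 1.87 rad 2.36 ang 177.68 r 0.0517
```

Call:
move_arm --deltas '[{"x": -0.0002, "y": 0.0026, "z": 0, "wx": 0, "wy": 0, "wz": 0, "hand": 0}, {"x": -0.0006, "y": 0.0052, "z": 0, "wx": 0, "wy": 0, "wz": 0, "hand": 0}, {"x": -0.0011, "y": 0.0078, "z": 0, "wx": 0, "wy": 0, "wz": 0, "hand": 0}, {"x": -0.0018, "y": 0.0103, "z": 0, "wx": 0, "wy": 0, "wz": 0, "hand": 0}, {"x": -0.0018, "y": 0.0103, "z": 0, "wx": 0, "wy": 0, "wz": 0, "hand": 0}]'

```text
time: 23.12
tool_pos: [0.4445, -0.0534, 0.108]
tool_rot: [-3.141, -0.002, -3.105]
contact_force: [-1.9, -1.9, 7.0]
opening: 0.0226
```

```bash
python3 ft.py -193.8
```

```text
t 23.275 F [-1.67 -1.89  6.91] tang 2.23 rad 1.17 ang 166.06 r 0.0516
```

Call:
move_arm --deltas '[{"x": -0.0008, "y": 0.0025, "z": 0, "wx": 0, "wy": 0, "wz": 0, "hand": 0}, {"x": -0.0017, "y": 0.005, "z": 0, "wx": 0, "wy": 0, "wz": 0, "hand": 0}, {"x": -0.0027, "y": 0.0074, "z": 0, "wx": 0, "wy": 0, "wz": 0, "hand": 0}, {"x": -0.0039, "y": 0.0097, "z": 0, "wx": 0, "wy": 0, "wz": 0, "hand": 0}, {"x": -0.0039, "y": 0.0097, "z": 0, "wx": 0, "wy": 0, "wz": 0, "hand": 0}]'

```text
time: 23.9
tool_pos: [0.4481, -0.0437, 0.1079]
tool_rot: [-3.141, -0.002, -3.105]
contact_force: [-1.8, -1.6, 7.1]
opening: 0.0221
```

```bash
python3 ft.py -205.8
```

```text
t 24.05 F [-0.97 -1.21  6.59] tang 1.51 rad 0.34 ang 154.38 r 0.0514
```

Call:
move_arm --deltas '[{"x": -0.0013, "y": 0.0023, "z": 0, "wx": 0, "wy": 0, "wz": 0, "hand": 0}, {"x": -0.0027, "y": 0.0045, "z": 0, "wx": 0, "wy": 0, "wz": 0, "hand": 0}, {"x": -0.0042, "y": 0.0066, "z": 0, "wx": 0, "wy": 0, "wz": 0, "hand": 0}, {"x": -0.0058, "y": 0.0087, "z": 0, "wx": 0, "wy": 0, "wz": 0, "hand": 0}, {"x": -0.0058, "y": 0.0087, "z": 0, "wx": 0, "wy": 0, "wz": 0, "hand": 0}]'

```text
time: 24.68
tool_pos: [0.4537, -0.0348, 0.1079]
tool_rot: [-3.141, -0.002, -3.105]
contact_force: [-1.1, -1.7, 5.4]
opening: 0.0225
```

```bash
python3 ft.py -217.8
```

```text
t 24.825 F [-1.06 -1.52  5.75] tang 1.85 rad -0.09 ang 142.76 r 0.0513
```

Call:
move_arm --deltas '[{"x": -0.0017, "y": 0.002, "z": 0, "wx": 0, "wy": 0, "wz": 0, "hand": 0}, {"x": -0.0036, "y": 0.0038, "z": 0, "wx": 0, "wy": 0, "wz": 0, "hand": 0}, {"x": -0.0055, "y": 0.0056, "z": 0, "wx": 0, "wy": 0, "wz": 0, "hand": 0}, {"x": -0.0075, "y": 0.0073, "z": 0, "wx": 0, "wy": 0, "wz": 0, "hand": 0}, {"x": -0.0075, "y": 0.0073, "z": 0, "wx": 0, "wy": 0, "wz": 0, "hand": 0}]'

```text
time: 25.45
tool_pos: [0.4607, -0.0276, 0.1079]
tool_rot: [-3.141, -0.003, -3.105]
contact_force: [-2.2, -2.8, 6.8]
opening: 0.0229
```

```bash
python3 ft.py -229.8; python3 -c "
from circ import *
for k in range(1,10): print(-229.8-12*k);tab(-229.8-12*k,3,4)"
```

```text
t 25.6 F [-1.86 -2.67  6.27] tang 3.15 rad -0.84 ang 131.42 r 0.0511
-241.8
{"x": -0.0024, "y": 0.0011, "z": 0, "wx": 0, "wy": 0, "wz": 0, "hand": 0}, {"x": -0.0048, "y": 0.0021, "z": 0, "wx": 0, "wy": 0, "wz": 0, "hand": 0}, {"x": -0.0073, "y": 0.0029, "z": 0, "wx": 0, "wy": 0, "wz": 0, "hand": 0}, {"x": -0.0098, "y": 0.0036, "z": 0, "wx": 0, "wy": 0, "wz": 0, "hand": 0}, 
-253.8
{"x": -0.0026, "y": 0.0006, "z": 0, "wx": 0, "wy": 0, "wz": 0, "hand": 0}, {"x": -0.0051, "y": 0.0010, "z": 0, "wx": 0, "wy": 0, "wz": 0, "hand": 0}, {"x": -0.0077, "y": 0.0013, "z": 0, "wx": 0, "wy": 0, "wz": 0, "hand": 0}, {"x": -0.0103, "y": 0.0015, "z": 0, "wx": 0, "wy": 0, "wz": 0, "hand": 0}, 
-265.8
{"x": -0.0026, "y": 0.0000, "z": 0, "wx": 0, "wy": 0, "wz": 0, "hand": 0}, {"x": -0.0052, "y": -0.0001, "z": 0, "wx": 0, "wy": 0, "wz": 0, "hand": 0}, {"x": -0.0078, "y": -0.0003, "z": 0, "wx": 0, "wy": 0, "wz": 0, "hand": 0}, {"x": -0.0104, "y": -0.0007, "z": 0, "wx": 0, "wy": 0, "wz": 0, "hand": 0}, 
-277.8
{"x": -0.0026, "y": -0.0005, "z": 0, "wx": 0, "wy": 0, "wz": 0, "hand": 0}, {"x": -0.0051, "y": -
[... 1066 characters left out ...]
 {"x": -0.0065, "y": -0.0082, "z": 0, "wx": 0, "wy": 0, "wz": 0, "hand": 0}, 
-325.8
{"x": -0.0013, "y": -0.0023, "z": 0, "wx": 0, "wy": 0, "wz": 0, "hand": 0}, {"x": -0.0026, "y": -0.0046, "z": 0, "wx": 0, "wy": 0, "wz": 0, "hand": 0}, {"x": -0.0036, "y": -0.0069, "z": 0, "wx": 0, "wy": 0, "wz": 0, "hand": 0}, {"x": -0.0046, "y": -0.0094, "z": 0, "wx": 0, "wy": 0, "wz": 0, "hand": 0}, 
-337.8
{"x": -0.0008, "y": -0.0025, "z": 0, "wx": 0, "wy": 0, "wz": 0, "hand": 0}, {"x": -0.0015, "y": -0.0050, "z": 0, "wx": 0, "wy": 0, "wz": 0, "hand": 0}, {"x": -0.0021, "y": -0.0076, "z": 0, "wx": 0, "wy": 0, "wz": 0, "hand": 0}, {"x": -0.0026, "y": -0.0101, "z": 0, "wx": 0, "wy": 0, "wz": 0, "hand": 0},
```

The tangential force rose from about 1.9 to 3.15 N at jaw ≈ -0.170, so contact has started. Trying a 3° step.

Call:
move_arm --deltas '[{"x": -0.001, "y": 0.0008, "z": 0, "wx": 0, "wy": 0, "wz": 0, "hand": 0}, {"x": -0.0021, "y": 0.0016, "z": 0, "wx": 0, "wy": 0, "wz": 0, "hand": 0}, {"x": -0.0021, "y": 0.0016, "z": 0, "wx": 0, "wy": 0, "wz": 0, "hand": 0}]'

```text
time: 25.98
tool_pos: [0.4625, -0.0261, 0.1079]
tool_rot: [-3.14, -0.003, -3.105]
contact_force: [-1.7, -4.3, 6.2]
opening: 0.0224
```

```bash
python3 ft.py -232.8
```

```text
t 26.125 F [-2.62 -4.12  6.59] tang 4.58 rad -1.7 ang 128.86 r 0.051
```

The total rise is about 2.6 N, or roughly 20-26 N of clamping, which is within the snug range. Opening partly and rising straight up.

Call:
move_arm --deltas '[{"x": 0, "y": 0, "z": 0, "wx": 0, "wy": 0, "wz": 0, "hand": 0.5}, {"x": 0, "y": 0, "z": 0, "wx": 0, "wy": 0, "wz": 0, "hand": 0.5}, {"x": 0, "y": 0, "z": 0, "wx": 0, "wy": 0, "wz": 0, "hand": 0.5}, {"x": 0, "y": 0, "z": 0, "wx": 0, "wy": 0, "wz": 0, "hand": 0.5}, {"x": 0, "y": 0, "z": -0.015, "wx": 0, "wy": 0, "wz": 0, "hand": 0.5}, {"x": 0, "y": 0, "z": -0.04, "wx": 0, "wy": 0, "wz": 0, "hand": 0.5}, {"x": 0, "y": 0, "z": -0.08, "wx": 0, "wy": 0, "wz": 0, "hand": 0.5}, {"x": 0, "y": 0, "z": -0.1, "wx": 0, "wy": 0, "wz": 0, "hand": 0.5}]'

```text
time: 27.12
tool_pos: [0.4646, -0.0258, 0.2099]
tool_rot: [-3.141, 0.002, -3.106]
contact_force: [0.5, -0.6, -0.4]
opening: 0.0458
```

Call:
move_arm --deltas '[{"x": 0.03, "y": 0.05, "z": -0.02, "wx": 0, "wy": 0, "wz": 0, "hand": 0.5}, {"x": 0.06, "y": 0.1, "z": -0.02, "wx": 0, "wy": 0, "wz": 0, "hand": 0.5}, {"x": 0.06, "y": 0.15, "z": -0.02, "wx": 0, "wy": 0, "wz": 0, "hand": 0.5}, {"x": 0.06, "y": 0.2, "z": -0.02, "wx": 0, "wy": 0, "wz": 0, "hand": 0.5}, {"x": 0.06, "y": 0.25, "z": -0.02, "wx": 0, "wy": 0, "wz": 0, "hand": 0.5}, {"x": 0.06, "y": 0.25, "z": -0.02, "wx": 0, "wy": 0, "wz": 0, "hand": 0.5}]'

```text
time: 27.88
tool_pos: [0.3945, 0.2247, 0.2278]
tool_rot: [3.141, -0.0, -3.102]
contact_force: [0.3, 0.4, -0.2]
opening: 0.046
```

```bash
python3 - <<'E'
from h import *
im,p=grab('top','t7.png');o=monitor.observe();print(o['contact_force'],o['time'],o['tool_pos'],o['opening'])
g=cv2.cvtColor(im,cv2.COLOR_RGB2GRAY).astype(float)
def edge(lo,hi,sg,z,rows):
    P=[]
    for r in rows:
        d=np.diff(cv2.GaussianBlur(g[r-1:r+2],(3,3),0).mean(0))*sg; i=lo+int(np.argmax(d[lo:hi]))
        a,b,c=d[i-1],d[i],d[i+1]; s=.5*(a-c)/(a-2*b+c) if a-2*b+c else 0
        P.append(onz(p,(i+s+.5,r),z)[:2])
    P=np.array(P);k=np.polyfit(P[:,0],P[:,1],1);res=P[:,1]-np.polyval(k,P[:,0]);m=abs(res)<.0015
    k=np.polyfit(P[m,0],P[m,1],1);return round(np.degrees(np.arctan(k[0])),2),round(np.polyval(k,.497),4),m.sum()
R=range(190,256,2)
print('lid near',edge(408,426,1,.082,R));print('lid far',edge(462,476,-1,.082,R));print('stop far',edge(480,492,-1,.06,R));print('stop bracket/buffer gap',edge(470,479,-1,.06,R))
m=(g[:]<35).astype(np.uint8)
n,l,s,c=cv2.connectedComponentsWithStats(m[170:280,285:370])
print([(c[i]+[285,170],s[i,4]) for i in range(1,n) if 25<s[i,4]<900])
for a in(125.3,127.2,130): print('knob pred',a,proj(p,[.497+.05*np.cos(np.radians(a)),-.0655+.05*np.sin(np.radians(a)),.166]))
E
```

```text
[-0.06286565  1.18285797 -0.80414583] 27.925 [0.39465725 0.22307266 0.22769399] 0.04572122509090574
lid near (np.float64(2.29), np.float64(-0.232), np.int64(33))
lid far (np.float64(2.41), np.float64(-0.3452), np.int64(33))
stop far (np.float64(0.23), np.float64(-0.3729), np.int64(8))
stop bracket/buffer gap (np.float64(2.41), np.float64(-0.3519), np.int64(33))
[(array([303.00746269, 243.40298507]), np.int32(134))]
knob pred 125.3 [301.18142111 240.80545029]
knob pred 127.2 [301.73382727 241.59721842]
knob pred 130 [302.59524918 242.72974336]
```

The box edges are at 2.3-2.4° and the stop at 2.41°, so the box is square. The handle is where predicted and the arm is clear. Handing in.

```bash
python3 -c "
from cell import robot
print(robot.hand_in())"
```

```text
the job is handed in; nothing more can be done
None
```

The crank is on the square shaft and wound clockwise about 2.65 turns, until the jaw had pushed the box against the stop and gripped it. I then let go, moved the arm clear and handed the job in at about 28 s.

**Last checks**
- **Grip:** the pull at the handle rose from about 1.9 N to 4.6 N once the box met the stop. I put that at roughly 20–26 N of clamping, but it comes only from that rise and the angle turned; it was not measured directly.
- **Square:** the box's lid edges measured 2.3° and 2.4° in the top camera, against 2.4° for the stop.
- **Crank seated:** the gripper bottomed out at the expected height (z 0.0844 m against 0.085 m) with a 27 N push. After release the handle was within about 2 pixels of where it should be.
- **Arm clear:** the arm was well away from everything, with near-zero contact force.

**Problems along the way**
- **First grasp missed:** it closed on air. The real fingertips are about 33 mm short of the reported tool point, so I allowed for that in every later move.
- **Shaft position:** my estimates of the shaft's position differed by 2–3 mm. This caused side forces of up to 6 N during winding.
- **Not checked:** I did not measure the cups and packs at the end, and one edge fit on the stop bracket failed and was ignored.

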